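Assemble a wooden toy carousel and pack its trees

ROBOT

A 7-joint arm with a two-finger parallel gripper is mounted at the origin on the work surface. World frame = base frame: x ahead of the robot, y to its left, z up, the work surface at z = 0. Lengths are in mm, angles in rad, forces in N, time in s.
With the tool pointing down it reaches from about 400 to 850 mm from the base axis. Payload 4.4 kg.
Tool frame: the origin (TCP) lies between the finger pads; the fingertips stand 19 mm ahead of it and the grasp point (between the pads) is the TCP (env.finger_overhang is the distance from the TCP to the fingertips, in mm); z points along the fingers, y is the direction in which the jaws open and shut (so a half turn about z gives the same grasp; the last joint's range is limited). The gripper opens to 94 mm and grips with 3 to 60 N. Pads are 16 mm wide; open, the fingers measure 119 mm over their backs; the gripper's body (75 mm by 177 mm) begins 78 mm behind the grasp point.
Start: joints at [-1.265, 0.628, 0.038, 1.517, -0.027, 0.996, -0.02], TCP at [236.117, 605.613, 185.578] pointing down, gripper open.
Joint ranges: [-3.06, 3.06], [-0.37, 2.12], [-1.25, 1.32], [0.18, 2.47], [-1.1, 4.24], [0.23, 1.98], [-2.94, 2.94]. Speed limits (rad/s): [2.57, 2.57, 3.14, 3.14, 3.14, 3.14, 3.14].

INTERFACE

Orientations are given as a unit quaternion [x, y, z, w].
In Python, from rig import env gives the robot as it stands.
- The arm moves only by the shell command python3 -m creep 'ROWS' [OPENING]. ROWS is JSON, a list of rows, each a list of 4 numbers: the shift along the tool's x, y, z in m, then the turn about the tool's z in degrees. In form: [[tx, ty, tz, turn], ...]. A call has 1 to 20 rows; each row is the pose to reach, as a shift and turn from the pose commanded when the call began, along the tool's axes at that moment; what a row does not reach only later rows make up. A row lasts 1/12 s, in which the tool goes at most 41.7 mm and 7.16 degrees, less where a joint would pass 70% of its speed; a pose out of reach is approached as far as the arm can. A call with a gripper value outside its range is refused whole. OPENING is the closure, from 0 (fully open) to 1 (shut), set as the call begins (- or left out, the last holds). The fingers move at their own pace and stop on an object; the grip force is fixed at half the most. Time passes only in rows, so rows that repeat a pose let the fingers close. It gives the time, the measured TCP pose, the force and the opening at its end, in the units of the state.
- env.get_state(): the state, without advancing time (a new reading comes with each control period).
- env.grab_frame(name): name is "side" or "top" or "wrist"; returns a dict with "pixels" (400x640x3 uint8, blue, green, red), "z_map" (400x640 float32, mm along the optical axis (not along the pixel's ray), 0 where there is no reading), "camera_matrix" (3x3 intrinsics, pixels), "origin" and "orientation" of the camera in the world. Camera axes: x right, y up, looking along -z (the intrinsics and any distortion apply to the point x, -y, -z); pixel columns grow to the right and rows downward; lengths in mm; the calibration is good to about 2 mm. A picture is of the moment at which its call begins.
- env.sign_off(): hands the job in, once; it reports no verdict.
The state is a dict: "clock": time; "joints": joint angles; "dq": joint speeds; "joint_efforts": joint torques, N m; "ee_pos": TCP position; "ee_rot": TCP orientation; "ft_force": force on the tool from outside, world axes, zero at the start; "ft_torque": the same for the moment, N m; "width": finger opening in mm.
Only numpy, scipy, OpenCV 4.12 (cv2) and the standard library are available. Lean on these libraries where they do the work, as an engineer would, in place of code of your own. Each camera call takes 0.05 s, during which the arm holds its last target.

TASK

Put together one wooden carousel set: first turn the round deck until its three holes line up with the three studs of the fixed base and slide it down fully home, flat on the base; then slide every wooden ring that lies on the table over the deck's centre post so that they sit stacked on it. Stand the two tall, top-heavy toy trees upright in the two pockets of the plywood tray, at any time and one in each, without ever letting a tree tip over, and leave the painted toys and the tape roll where they are.

Things in the scene. Friction and masses are not known exactly. Their poses are not given: they have to be found in the camera images.
- base: Fixed wooden base, 132 mm across, on a round plywood fixture 160 mm across and 8 mm thick; its flat top is 24 mm above the table. Three upright studs, 8 mm diameter with domed ends, stand 17 mm above that top, 42 mm from the centre, at 0, 120 and 240 degrees from its x axis. Origin: centre of the underside, on the table; z up.
- base_top (a point): Centre of the base's flat top, 24 mm above the table, same axes as the base. The deck's underside rests here when fully home.
- deck: Loose wooden deck, 110 g, flat on the table: a disc 120 mm across, 12 mm thick, with a round post of 14 mm diameter upright on its centre (domed top 89 mm above the disc's underside, straight up to 82 mm), by which it can be held. Three through holes of 12 mm diameter, 42 mm from the centre, at 0, 120 and 240 degrees from its x axis. Origin: centre of the underside; z along the post.
- ring1: Loose plain wooden ring, 42 mm outside, 19 mm bore, 14 mm high, about 16 g, lying flat. Origin: centre of its underside, z along its bore. Three or four such rings are there; an absent one reads None from the start.
- ring2: Loose plain wooden ring, 42 mm outside, 19 mm bore, 14 mm high, about 16 g, lying flat. Origin: centre of its underside, z along its bore. Three or four such rings are there; an absent one reads None from the start.
- ring3: Loose plain wooden ring, 42 mm outside, 19 mm bore, 14 mm high, about 16 g, lying flat. Origin: centre of its underside, z along its bore. Three or four such rings are there; an absent one reads None from the start.
- ring4: Loose plain wooden ring, 42 mm outside, 19 mm bore, 14 mm high, about 16 g, lying flat. Origin: centre of its underside, z along its bore. Three or four such rings are there; an absent one reads None from the start.
- tree1: Loose tall wooden toy tree, 154 mm high, about 100 g, top-heavy: a foot disc 34 mm across and 8 mm thick, a trunk of 16 mm diameter from 8 to 90 mm, and a round head 44 mm across (straight-sided from 99 to 135 mm up, tapering above and below). Origin: centre of the foot's underside, z up; it stands upright at the start.
- tree2: Loose tall wooden toy tree, 154 mm high, about 100 g, top-heavy: a foot disc 34 mm across and 8 mm thick, a trunk of 16 mm diameter from 8 to 90 mm, and a round head 44 mm across (straight-sided from 99 to 135 mm up, tapering above and below). Origin: centre of the foot's underside, z up; it stands upright at the start.
- tray: Fixed plywood packing tray lying on the table, 90 mm (its x) by 190 mm (its y), 10 mm thick, with two round pockets 39 mm across and 6 mm deep, 94 mm apart along its y. Origin: centre of its underside.
- pocket_a (a point): Centre of the floor of the tray's pocket at its -y side (4 mm above the table), same axes as the tray.
- pocket_b (a point): Centre of the floor of the tray's pocket at its +y side (4 mm above the table), same axes as the tray.
- car1: Bystander: small painted wooden toy car, 50 x 18 mm, 30 mm high. Origin under its centre.
- car2: Bystander: small painted wooden toy car, 50 x 18 mm, 30 mm high. Origin under its centre.
- car3: Bystander: small painted wooden toy car, 50 x 18 mm, 30 mm high. Origin under its centre.
- boat: Bystander: small painted wooden toy boat, 60 x 24 mm, 26 mm high. Origin under its centre.
- tape: Bystander: big roll of packing tape lying flat, 90 mm across, 66 mm bore, 48 mm high. Not one of the wooden rings. Origin under its centre.
There are look-alikes about, which are no part of the job. What is shaped like the ring1 but yellow is not meant.

How it is judged:
By the outcome, as a careful person would: the job done as asked, in the order asked, and still so for the second after the job is handed in, with the robot touching nothing.
Of ring1, ring2, ring3, ring4 only 3 to 4 are there at a start; the rules pass over those that are not, and their reading is None.
At some moment in a run one of deck, ring1, ring2, ring3, ring4 may be knocked a few centimetres aside while the robot is not near it.
It also fails if it takes over 208 s, if anything falls off the work surface, if the arm or the gripper's body presses on something with over 40 N, if the wrist force passes 120 N, or if a joint passes its speed limit or range.

## Working session

There is one attempt and no reset: what is moved stays moved. The work goes in short steps, Python scripts to look and compute and a shell command to move; the robot and the scene stay as the last step left them, time stands still between calls to the robot, and variables do not carry over. Pictures are saved under pics/ and viewed, and the job is handed in when it is done.

```bash
ls; mkdir -p pics; cat > h.py <<'E'
import numpy as np, cv2
from rig import env
from scipy.spatial.transform import Rotation as R
def grab(n):
    return env.grab_frame(n)
def world(f,u,v,z=None,d=None):
    """pixel -> world; on plane z or by depth"""
    K=np.array(f["camera_matrix"]);o=np.array(f["origin"]);Q=R.from_quat(f["orientation"]).as_matrix()
    r=np.array([(u-K[0,2])/K[0,0],-(v-K[1,2])/K[1,1],-1.0]); w=Q@r
    if z is not None: return o+w*(z-o[2])/w[2]
    if d is None: d=f["z_map"][int(round(v)),int(round(u))]
    return o+w*d
def cloud(f):
    K=np.array(f["camera_matrix"]);o=np.array(f["origin"]);Q=R.from_quat(f["orientation"]).as_matrix()
    v,u=np.mgrid[0:400,0:640]
    r=np.stack([(u-K[0,2])/K[0,0],-(v-K[1,2])/K[1,1],-np.ones(u.shape)],-1)
    return o+(r*f["z_map"][...,None])@Q.T
def proj(f,p):
    K=np.array(f["camera_matrix"]);o=np.array(f["origin"]);Q=R.from_quat(f["orientation"]).as_matrix()
    c=Q.T@(np.array(p)-o); return K[0,0]*c[0]/-c[2]+K[0,2],K[1,1]*-c[1]/-c[2]+K[1,2]
E
python3 - <<'E'
from h import *
import pickle
print(env.get_state())
for n in ["side","top","wrist"]:
    f=grab(n);cv2.imwrite(f"pics/{n}0.png",f["pixels"]);pickle.dump(f,open(f"{n}0.pkl","wb"))
    print(n,f["camera_matrix"],f["origin"],f["orientation"],[k for k in f])
E
```

```text
pics
{'clock': 0.0, 'joints': array([-1.26480066,  0.62934093,  0.03844965,  1.51835578, -0.02698105,
        0.99628494, -0.02001081]), 'dq': array([-2.81826070e-04,  9.03606953e-05, -6.08134121e-04, -6.05037642e-04,
       -8.01920887e-04, -3.25457768e-04, -9.30020781e-04]), 'joint_efforts': array([ 2.47520111e-04, -5.49723995e+01,  1.14352182e+00, -1.86623615e+01,
       -5.22374175e-02,  2.36204267e-02,  1.80169254e-04]), 'ee_pos': array([235.86796246, 604.94508029, 184.66158117]), 'ee_rot': array([ 1.84832057e-01,  9.82769676e-01, -9.23124733e-04, -1.50949711e-04]), 'ft_force': array([-0.00791815,  0.43272398,  0.37965508]), 'ft_torque': array([0.01671574, 0.01970201, 0.04808466]), 'width': 94.14009183244006}
side [[503.1024138    0.         330.72961017]
 [  0.         503.1024138  200.82896071]
 [  0.           0.           1.        ]] [ 135.16611226 -897.06581348  658.70010278] [ 0.48589541 -0.11828242 -0.19069632  0.84471879] ['pixels', 'z_map', 'camera_matrix', 'origin', 'orientation']
top [[392.32869642   0.         323.11888955]
 [  0.         392.32869642 205.34521587]
 [  0.           0.           1.        ]] [ 440.41714523   20.48166455 1027.50451931] [ 0.04851177 -0.05438377 -0.69857948  0.71181158] ['pixels', 'z_map', 'camera_matrix', 'origin', 'orientation']
wrist [[330.10749625   0.         321.83080315]
 [  0.         330.10749625 196.17881718]
 [  0.           0.           1.        ]] [158.15873462 635.59110317 383.64821576] [-0.11723624 -0.07980223  0.55884421  0.81705594] ['pixels', 'z_map', 'camera_matrix', 'origin', 'orientation']
```

View pics/top0.png

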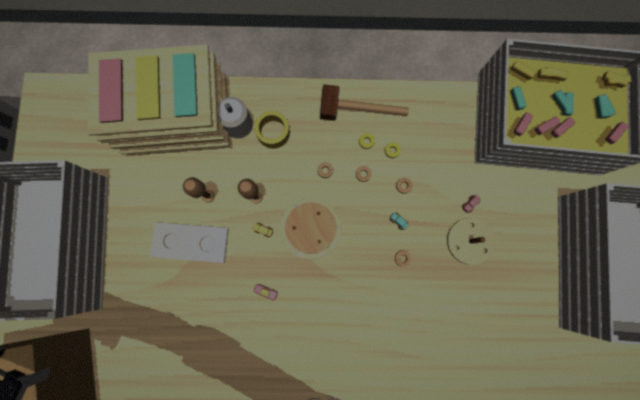

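View pics/side0.png

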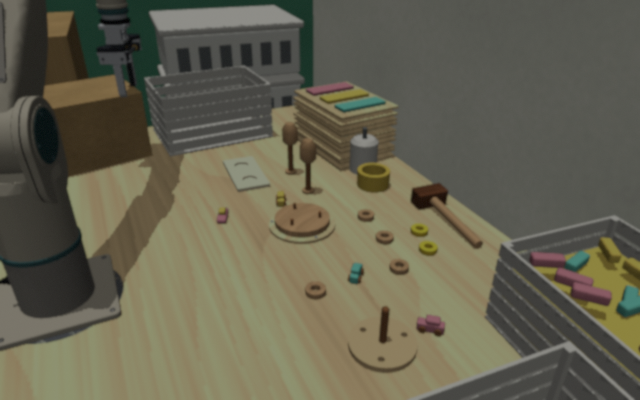

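View pics/wrist0.png

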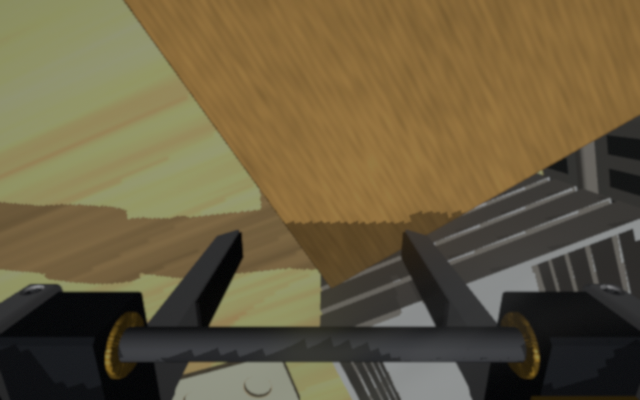

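The scene is viewed from above. Ring-like candidates are brown (325,170), (363,173), (403,185), (402,257); yellow (367,140), (392,149) are decoys; tape is at (272,128). Next I'll crop close.

```bash
python3 - <<'E'
from h import *
import pickle
f=pickle.load(open("top0.pkl","rb"))
im=f["pixels"]
a=cv2.resize(im[120:280,300:500],None,fx=4,fy=4,interpolation=cv2.INTER_CUBIC);a=cv2.convertScaleAbs(a,alpha=1.6);cv2.imwrite("pics/c1.png",a[:600])
a=cv2.resize(im[160:310,145:345],None,fx=4,fy=4,interpolation=cv2.INTER_CUBIC);a=cv2.convertScaleAbs(a,alpha=1.6);cv2.imwrite("pics/c2.png",a)
for nm,u,v,z in [("r",325,170,14),("r",363,173,14),("r",403.5,185.5,14),("r",402,257.5,14),("base",311,228,24),("deck",469,240,12),("t1",209,192,8),("t2",258,192,8),("tray",190,242,10)]:
    print(nm,world(f,u,v,z).round(),world(f,u,v).round())
print(world(f,320,30,0).round(),world(f,320,390,0).round())
E
```

```text
r [684.  10.  14.] [687.  10.  -0.]
r [678. -91.  14.] [681. -92.  -1.]
r [ 646. -197.   14.] [ 649. -200.    2.]
r [ 458. -191.   14.] [ 458. -194.    3.]
base [528.  43.  24.] [528.  43.  24.]
deck [ 506. -366.   12.] [ 506. -365.   15.]
t1 [620. 314.   8.] [620. 315.   6.]
t2 [622. 186.   8.] [605. 170. 104.]
tray [488. 355.  10.] [488. 354.  11.]
[1093.   31.    0.] [129.  13.   0.]
```

View pics/c1.png

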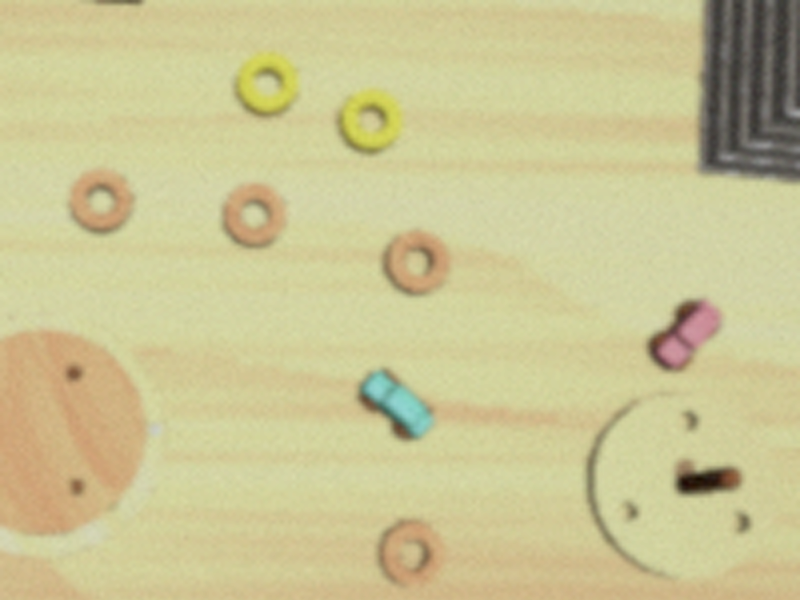

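View pics/c2.png

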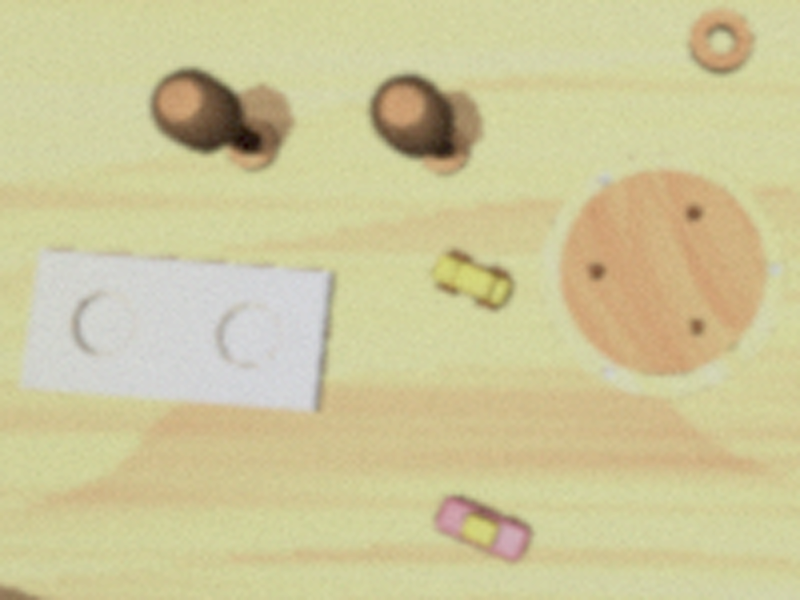

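Four brown plain rings (crop c1 at (101,201), (254,215), (417,262), (409,553)), yellow ones rejected. The deck is the pale disc with the post, base studs are visible, and both trees and the tray are clear. Now I'll measure.

```bash
cat >> h.py <<'E'
def circ(p):
    p=np.asarray(p)[:,:2];A=np.c_[2*p,np.ones(len(p))];s=np.linalg.lstsq(A,(p**2).sum(1),rcond=None)[0]
    return s[:2],np.sqrt(s[2]+s[0]**2+s[1]**2)
def pose():
    s=env.get_state();return np.array(s["ee_pos"]),R.from_quat(s["ee_rot"])
def yaw():
    _,q=pose();x=q.as_matrix()[:,0];return np.degrees(np.arctan2(x[1],x[0]))
def to(x,y,z):
    p,q=pose();d=q.inv().apply(np.array([x,y,z])-p)
    print("tcp",p.round(1),"yaw %.2f"%yaw(),"tiltz",q.as_matrix()[:,2].round(3),"shift m",(d/1000).round(4))
def blobs(f,lo,hi,amin=40):
    hsv=cv2.cvtColor(f["pixels"],cv2.COLOR_BGR2HSV);m=cv2.inRange(hsv,lo,hi)
    n,l,s,c=cv2.connectedComponentsWithStats(m);return [(s[i],c[i]) for i in range(1,n) if s[i,4]>=amin]
E
python3 - <<'E'
from h import *
import pickle
f=pickle.load(open("top0.pkl","rb"));C=cloud(f);z=C[...,2]
for u0,v0 in [(194,187),(247,188)]:
    W=C[v0-25:v0+26,u0-25:u0+26].reshape(-1,3)
    t=W[W[:,2]>148]; print("tree top",len(t),t.mean(0).round(1))
    t=W[(W[:,2]>100)&(W[:,2]<133)]; print(circ(t),len(t))
c2=lambda U,V,z:world(f,145+(U+.5)/4-.5,160+(V+.5)/4-.5,z)
c1=lambda U,V,z:world(f,300+(U+.5)/4-.5,120+(V+.5)/4-.5,z)
st=np.array([c2(597,271,40),c2(694,213,40),c2(697,327,40)]);c=st.mean(0);print("base",c.round(1),np.degrees(np.arctan2(*(st-c)[:,1::-1].T)),np.linalg.norm(st-c,axis=1))
print("pockets",c2(106,324,7).round(1),c2(249,335,7).round(1))
cs=np.array([c2(42,250,10),c2(332,271,10),c2(318,411,10),c2(21,386,10)]);print("tray",cs.round(1),cs.mean(0))
ho=np.array([c1(631,512,12),c1(691,421,12),c1(743,522,12)]);c=ho.mean(0);print("deck",c.round(1),np.degrees(np.arctan2(*(ho-c)[:,1::-1].T)),np.linalg.norm(ho-c,axis=1))
print("posttop",c1(735,478,88).round(1))
for a in [(101,201),(254,215),(417,262),(409,553)]: print(c1(*a,14).round(1))
to(620,320,280)
p,q=pose();print(q.as_matrix().round(3))
w=pickle.load(open("wrist0.pkl","rb"));print("cam in tool",q.inv().apply(np.array(w["origin"])-p), (q.inv()*R.from_quat(w["orientation"])).as_matrix().round(3))
E
```

```text
tree top 129 [591.2 284.4 246.3]
(array([610.43597092, 317.21068666]), np.float64(21.525687176709738)) 85
tree top 123 [593.1 174.3 237.2]
(array([609.9442546 , 191.43768429]), np.float64(21.708713384433665)) 57
base [529.1  44.9  40. ] [  91.84328529  -27.4106969  -147.70993669] [41.39117416 41.32875658 41.82549752]
pockets [490.4 404.6   7. ] [485. 312.   7.]
tray [[537.3 448.3  10. ]
 [527.2 260.   10. ]
 [437.2 264.1  10. ]
 [449.7 454.7  10. ]] [487.83724933 356.79294767  10.        ]
deck [ 504.  -373.3   12. ] [ 115.73159604   -4.51308501 -124.02593954] [41.98281216 41.67678858 41.67584853]
posttop [ 503.9 -372.1   88. ]
[684.1  10.5  14. ]
[676.7 -90.9  14. ]
[ 647.2 -198.5   14. ]
[ 456.9 -191.1   14. ]
tcp [235.9 605.1 184.9] yaw 158.70 tiltz [-0.001 -0.001 -1.   ] shift m [-0.4614 -0.1262 -0.0949]
[[-0.932  0.363 -0.001]
 [ 0.363  0.932 -0.001]
 [ 0.    -0.001 -1.   ]]
cam in tool [ 8.35154414e+01 -1.48368910e-01 -1.98758119e+02] [[ 0.001  0.96   0.281]
 [ 1.    -0.    -0.001]
 [-0.001  0.281 -0.96 ]]
```

```bash
python3 -m creep '[[0,0,-0.04,0],[0,0,-0.08,0],[-0.04,-0.012,-0.095,0],[-0.08,-0.024,-0.095,0],[-0.12,-0.036,-0.095,0],[-0.16,-0.047,-0.095,0],[-0.2,-0.059,-0.095,0],[-0.24,-0.07,-0.095,0],[-0.28,-0.082,-0.095,0],[-0.32,-0.094,-0.095,0],[-0.36,-0.105,-0.095,0],[-0.4,-0.117,-0.095,0],[-0.44,-0.129,-0.095,0],[-0.453,-0.133,-0.095,0],[-0.453,-0.133,-0.095,0],[-0.453,-0.133,-0.095,0],[-0.453,-0.133,-0.095,0],[-0.453,-0.133,-0.095,0]]'
cat > snap.py <<'E'
import sys,pickle
from h import *
n,tag=sys.argv[1:3]
f=grab(n);pickle.dump(f,open(tag+".pkl","wb"));im=f["pixels"]
if len(sys.argv)>3:
    a=[int(x) for x in sys.argv[3:7]];im=im[a[1]:a[3],a[0]:a[2]];s=min(800/im.shape[1],600/im.shape[0]);im=cv2.resize(im,None,fx=s,fy=s,interpolation=cv2.INTER_CUBIC);print("scale",s)
cv2.imwrite(f"pics/{tag}.png",cv2.convertScaleAbs(im,alpha=1.5))
to(*pose()[0])
E
python3 snap.py wrist w1
```

```text
clock: 1.65
ee_pos: [608.0, 319.5, 280.6]
ee_rot: [0.183, 0.983, 0.001, -0.001]
ft_force: [-1.3, -0.2, -0.1]
width: 93.9
tcp [608.2 319.3 280.7] yaw 158.89 tiltz [-0.001  0.001 -1.   ] shift m [0. 0. 0.]
```

View pics/w1.png

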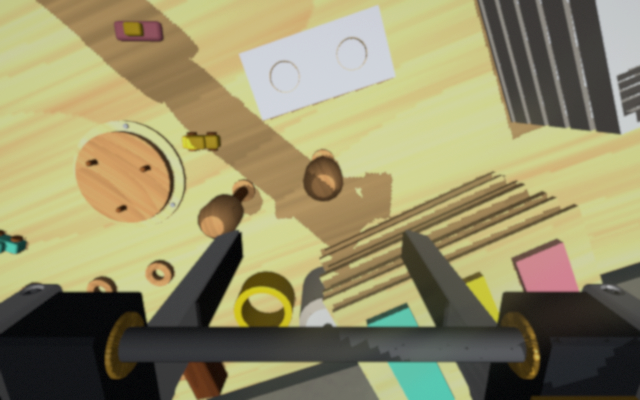

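The wrist view shows tree1's head at (323,178), the tray pockets at (285,76) and (352,53), and tree2 at (220,215) with its foot at (243,190).

```bash
python3 - <<'E'
from h import *
import pickle
f=pickle.load(open("w1.pkl","rb"));C=cloud(f)
for a,b,c,d in [(295,345,150,205),(195,260,175,240)]:
    W=C[c:d,a:b].reshape(-1,3)
    t=W[(W[:,2]>101)&(W[:,2]<133)];print("head",circ(t),len(t),t[:,:2].min(0),t[:,:2].max(0)); t=W[(W[:,2]>143)&(W[:,2]<157)];print(t.mean(0),len(t))
    t=W[(W[:,2]>4)&(W[:,2]<11)];print("foot",circ(t),len(t))
im=cv2.convertScaleAbs(f["pixels"][20:120,240:400],alpha=1.5)
cv2.imwrite("pics/w1p.png",cv2.resize(im,None,fx=5,fy=5,interpolation=cv2.INTER_CUBIC))
# tray region z
print(C[70:80,300:310,2].mean(), C[76,285], C[53,352])
E
```

```text
head (array([609.56796147, 320.04590843]), np.float64(21.65209809138873)) 162 [587.65594187 304.18411122] [609.64682367 341.89205748]
[607.88404241 320.64764527 149.45568277] 765
foot (array([606.97204058, 321.1208536 ]), np.float64(11.636663432034961)) 142
head (array([608.99593987, 193.86369473]), np.float64(21.702164234536045)) 382 [586.96980642 185.83680954] [627.74092053 216.08934048]
[606.64301208 196.95208758 149.51278461] 657
foot (array([608.73120785, 194.30240704]), np.float64(13.246503393140147)) 246
14.613643451080998 [483.18687731 314.68932025   3.22770867] [488.74272869 409.24224565   4.11015754]
```

View pics/w1p.png

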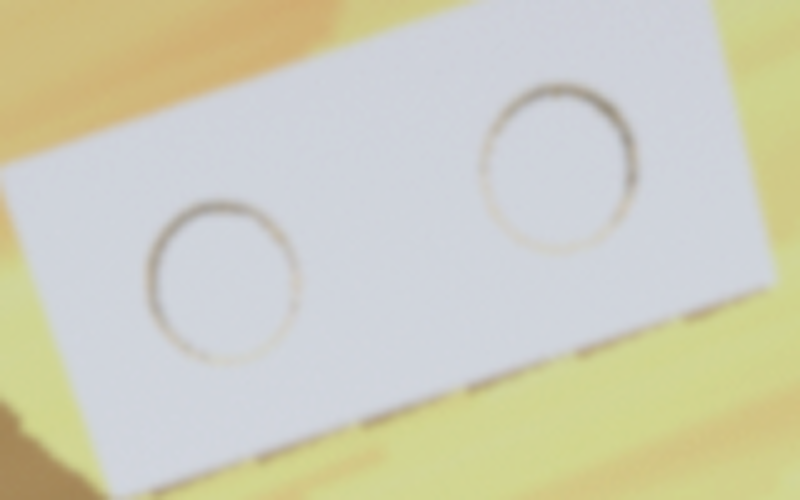

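```bash
python3 - <<'E'
from h import *
import pickle
f=pickle.load(open("w1.pkl","rb"))
a=world(f,284.4,75.8,9);b=world(f,351.6,53.1,9);print(a,b,np.linalg.norm(a-b))
to(609.5,320,118)
E
```

```text
[483.23585803 314.45510233   9.        ] [489.09584765 408.09204179   9.        ] 93.82012529244813
tcp [608.2 319.3 280.7] yaw 158.89 tiltz [-0.001  0.001 -1.   ] shift m [-0.0012  0.001   0.1627]
```

```bash
python3 -m creep '[[-0.001,0.001,0.04,0],[-0.001,0.001,0.08,0],[-0.001,0.001,0.12,0],[-0.001,0.001,0.145,0],[-0.001,0.001,0.162,0],[-0.001,0.001,0.162,0],[-0.001,0.001,0.162,0]]'
python3 -m creep '[[0,0,0,0],[0,0,0,0],[0,0,0,0],[0,0,0,0],[0,0,0,0],[0,0,0,0],[0,0,0,0],[0,0,0,0]]' 1
python3 - <<'E'
from h import *
to(489.1,408.1,165)
to(483.2,314.5,165)
E
```

```text
clock: 2.28
ee_pos: [610.0, 318.8, 118.2]
ee_rot: [0.184, 0.983, -0.0, -0.001]
ft_force: [0.6, 0.4, 0.2]
width: 93.9
clock: 2.95
ee_pos: [611.2, 317.7, 118.6]
ee_rot: [0.185, 0.983, 0.0, 0.0]
ft_force: [0.3, -0.4, 0.0]
width: 44.2
tcp [611.2 317.7 118.6] yaw 158.69 tiltz [ 0.  0. -1.] shift m [ 0.1466  0.0399 -0.0464]
tcp [611.2 317.7 118.6] yaw 158.69 tiltz [ 0.  0. -1.] shift m [ 0.1181 -0.0495 -0.0464]
```

```bash
python3 -m creep '[[0,0,-0.02,0],[0,0,-0.04,0],[0.02,0.005,-0.046,0],[0.05,0.013,-0.046,0],[0.08,0.022,-0.046,0],[0.11,0.03,-0.046,0],[0.13,0.036,-0.046,0],[0.147,0.04,-0.046,0],[0.147,0.04,-0.046,0],[0.147,0.04,-0.046,0],[0.147,0.04,-0.046,0],[0.147,0.04,-0.046,0]]'
python3 snap.py wrist w2; python3 snap.py side s2 220 100 340 200; python3 snap.py wrist w2c 240 100 400 220
```

```text
clock: 3.95
ee_pos: [490.6, 406.6, 164.6]
ee_rot: [0.186, 0.983, -0.0, 0.001]
ft_force: [-0.1, -1.1, 0.9]
width: 0.4
tcp [490.4 406.8 164.5] yaw 158.54 tiltz [ 0.001 -0.001 -1.   ] shift m [0. 0. 0.]
scale 6.0
tcp [490.2 407.  164.5] yaw 158.56 tiltz [ 0.001 -0.001 -1.   ] shift m [0. 0. 0.]
scale 5.0
tcp [489.9 407.2 164.5] yaw 158.58 tiltz [ 0. -0. -1.] shift m [0. 0. 0.]
```

View pics/w2c.png

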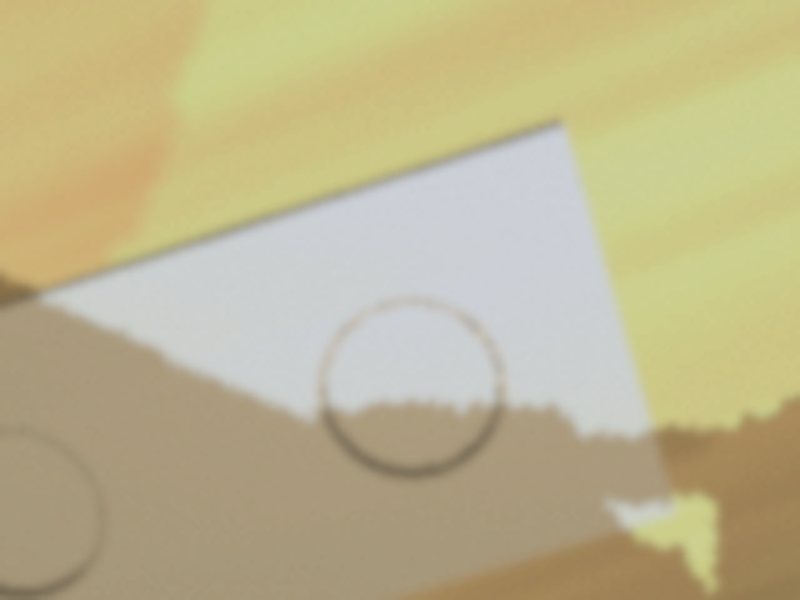

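View pics/s2.png

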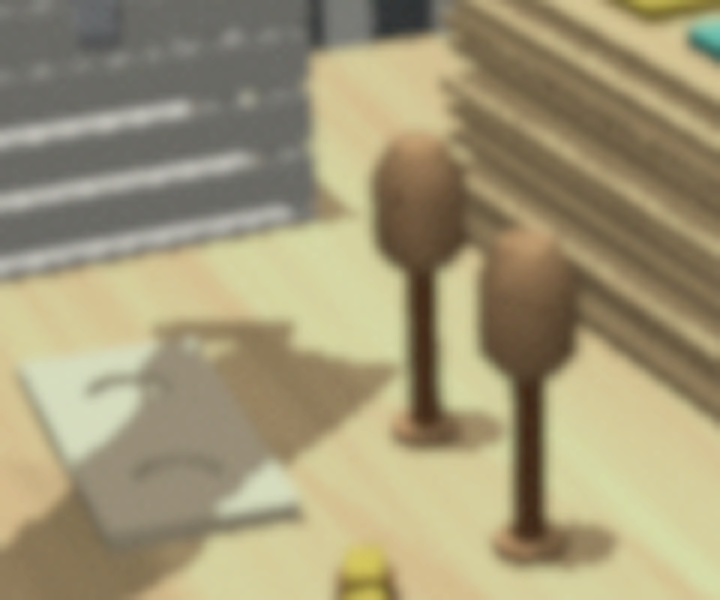

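The gripper closed to 0.4 mm and the tree stayed standing upright: I lifted before the jaws had gripped. Both trees are upright. I'll go back up, open, and remeasure.

```bash
python3 -m creep '[[0,0,-0.04,0],[0,0,-0.08,0],[-0.02,-0.005,-0.116,0],[-0.06,-0.016,-0.116,0],[-0.1,-0.027,-0.116,0],[-0.13,-0.035,-0.116,0],[-0.147,-0.04,-0.116,0],[-0.147,-0.04,-0.116,0],[-0.147,-0.04,-0.116,0],[-0.147,-0.04,-0.116,0],[-0.147,-0.04,-0.116,0],[-0.147,-0.04,-0.116,0]]' 0
python3 snap.py wrist w3
python3 - <<'E'
from h import *
import pickle
f=pickle.load(open("w3.pkl","rb"));C=cloud(f)
for a,b,c,d in [(295,355,140,215),(195,260,175,240)]:
    W=C[c:d,a:b].reshape(-1,3)
    t=W[(W[:,2]>101)&(W[:,2]<133)];print("head",circ(t),len(t)); t=W[(W[:,2]>143)&(W[:,2]<157)];print(t.mean(0),len(t))
    t=W[(W[:,2]>4)&(W[:,2]<11)];print("foot",circ(t),len(t))
to(609.5,320,118)
E
```

```text
clock: 5.1
ee_pos: [609.6, 319.7, 280.7]
ee_rot: [0.183, 0.983, 0.0, -0.0]
ft_force: [-0.9, -0.7, 0.4]
width: 77.0
tcp [609.9 319.4 280.7] yaw 158.84 tiltz [-0.     0.001 -1.   ] shift m [0. 0. 0.]
head (array([609.98668099, 320.55836839]), np.float64(21.68243838361521)) 161
[608.51268261 321.17949317 149.53786718] 766
foot (array([606.61788524, 321.13970042]), np.float64(11.284560463981029)) 131
head (array([608.94588784, 193.89413929]), np.float64(21.695191598279177)) 384
[607.30882981 196.94379653 149.41184199] 684
foot (array([608.76047794, 194.2329558 ]), np.float64(13.1861296566475)) 251
tcp [609.9 319.4 280.7] yaw 158.84 tiltz [-0.     0.001 -1.   ] shift m [0.0005 0.0003 0.1627]
```

View pics/w3.png

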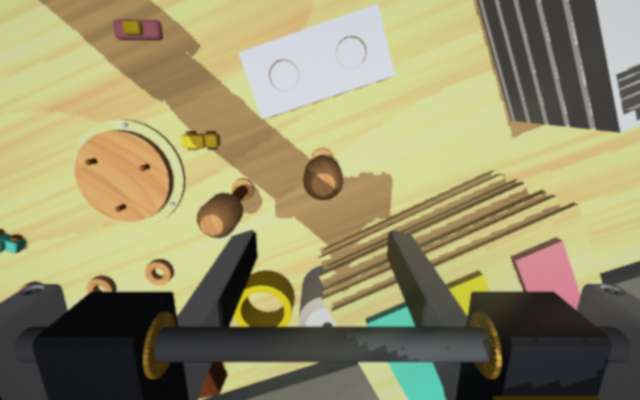

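The tree still stands at (610,320). I'll descend and grip with a longer wait.

```bash
python3 -m creep '[[0,0,0.04,0],[0,0.001,0.08,0],[0,0.001,0.12,0],[0,0.001,0.145,0],[0,0.001,0.163,0],[0,0.001,0.163,0],[0,0.001,0.163,0]]'
python3 -m creep '[[0,0,0,0],[0,0,0,0],[0,0,0,0],[0,0,0,0],[0,0,0,0],[0,0,0,0],[0,0,0,0],[0,0,0,0],[0,0,0,0],[0,0,0,0],[0,0,0,0],[0,0,0,0],[0,0,0,0],[0,0,0,0]]' 1
python3 -m creep '[[0,0,-0.004,0],[0,0,-0.01,0],[0,0,-0.01,0],[0,0,-0.01,0]]'
```

```text
clock: 5.73
ee_pos: [610.6, 319.1, 117.1]
ee_rot: [0.184, 0.983, -0.0, -0.001]
ft_force: [-0.4, -0.2, -0.5]
width: 94.2
clock: 6.9
ee_pos: [611.4, 318.5, 117.4]
ee_rot: [0.185, 0.983, -0.0, -0.0]
ft_force: [-0.5, -0.2, -1.4]
width: 38.4
clock: 7.23
ee_pos: [612.1, 318.9, 128.4]
ee_rot: [0.185, 0.983, 0.0, 0.001]
ft_force: [0.2, -0.3, -1.9]
width: 38.2
```

```bash
python3 snap.py wrist w4;  python3 snap.py side s4 220 40 380 210
```

```text
tcp [611.8 318.7 128. ] yaw 158.70 tiltz [ 0.001  0.    -1.   ] shift m [0. 0. 0.]
scale 3.5294117647058822
tcp [611.5 318.6 127.7] yaw 158.69 tiltz [ 0.  0. -1.] shift m [0. 0. 0.]
```

View pics/w4.png

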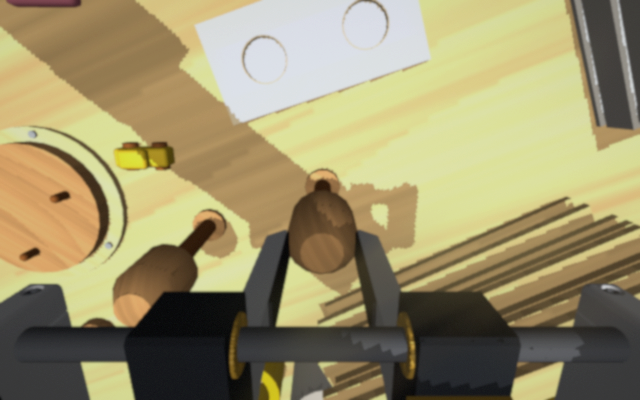

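View pics/s4.png

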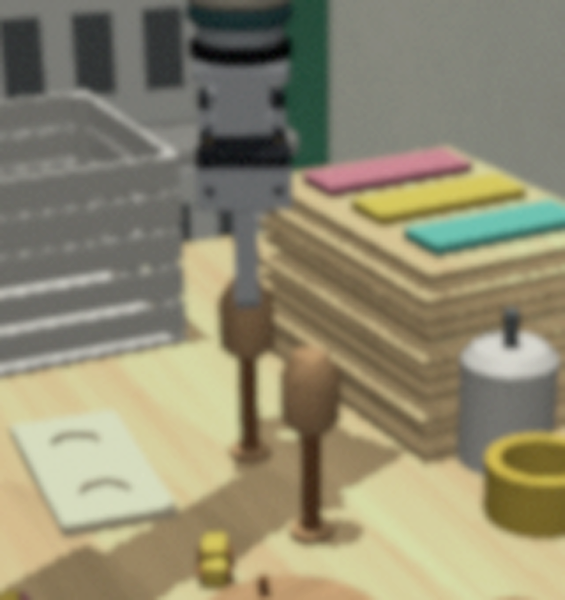

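```bash
python3 - <<'E'
from h import *
import pickle
print(env.finger_overhang)
f=pickle.load(open("w4.pkl","rb"));C=cloud(f)
for u,v in [(268,245),(268,240),(275,238),(378,240),(322,250),(322,210),(317,174),(325,186),(258,300),(385,300)]: print(u,v,C[v,u].round(1))
f=pickle.load(open("s4.pkl","rb"));C=cloud(f)
def s(U,V): return int(220+U/3.53),int(40+V/3.53)
for U,V in [(245,240),(245,290),(245,300),(245,308),(245,320),(245,350),(249,450),(308,370),(312,530)]:
    u,v=s(U,V);print(U,V,C[v,u].round(1))
E
```

```text
19.0
268 245 [591.2 297.2 170.8]
268 240 [591.6 295.7 162.4]
275 238 [592.6 299.1 160.6]
378 240 [613.2 351.1 162.6]
322 250 [533.9 349.  327.2]
322 210 [590.8 327.4 148.2]
317 174 [596.  320.6  20.3]
325 186 [604.  325.4  43.6]
258 300 [593.2 300.3 218.3]
385 300 [609.9 345.1 219.5]
245 240 [597.9 291.4 208.8]
245 290 [595.3 287.9 168.6]
245 300 [596.  290.  162.1]
245 308 [600.8 303.  148.1]
245 320 [600.5 302.9 139.4]
245 350 [599.3 301.9 113.6]
249 450 [603.7 311.7  22.9]
308 370 [600.9 181.5 146.4]
312 530 [605.6 188.6   9.1]
```

```bash
python3 - <<'E'
from h import *
import pickle
for n,zt in [("w1",280.7),("w2",164.5),("w3",280.7),("w4",128)]:
    f=pickle.load(open(n+".pkl","rb"));C=cloud(f);d=f["z_map"]
    m=(d>0)&(d<330); m[:200]&=True
    W=C[225:330].reshape(-1,3);dm=d[225:330].reshape(-1)
    # finger pixels: z within
    t=W[(W[:,2]>zt-40)&(W[:,2]<zt+60)&(dm<260)&(dm>0)]
    print(n,len(t),(t[:,2].min()-zt) if len(t) else None, np.percentile(t[:,2]-zt,[1,5,20,50]))
f=pickle.load(open("w1.pkl","rb"));C=cloud(f)
for v in range(228,300,8): print(v,[C[v,u].round(0).tolist()+[float(f["z_map"][v,u].round())] for u in (230,236)])
E
python3 - <<'E'
import cv2;im=cv2.imread('pics/w4.png');cv2.imwrite('pics/w4c.png',cv2.resize(im[150:350,210:430],None,fx=3,fy=3))
E
```

```text
w1 2775 18.397481128825405 [20.34770313 23.3251264  31.26775049 43.84327009]
w2 4959 -39.97199074273152 [-37.58039986 -31.88872858 -19.88703075   3.53400444]
w3 2510 18.336228258052472 [20.51442542 23.73236023 31.69565985 43.90918714]
w4 14108 -39.97415909208243 [-37.22511777 -35.85429495 -19.12346491  10.66831332]
228 [[620.0, 207.0, 141.0, 363.0], [661.0, 157.0, -0.0, 514.0]]
236 [[580.0, 276.0, 310.0, 183.0], [582.0, 277.0, 306.0, 188.0]]
244 [[581.0, 278.0, 319.0, 175.0], [585.0, 278.0, 312.0, 183.0]]
252 [[583.0, 279.0, 326.0, 168.0], [588.0, 277.0, 315.0, 180.0]]
260 [[587.0, 277.0, 326.0, 169.0], [592.0, 275.0, 315.0, 181.0]]
268 [[591.0, 276.0, 327.0, 169.0], [596.0, 274.0, 316.0, 182.0]]
276 [[594.0, 275.0, 329.0, 169.0], [737.0, 121.0, 0.0, 537.0]]
284 [[747.0, 105.0, -1.0, 542.0], [750.0, 115.0, 1.0, 540.0]]
292 [[760.0, 100.0, 1.0, 544.0], [764.0, 108.0, -1.0, 546.0]]
```

View pics/w4c.png

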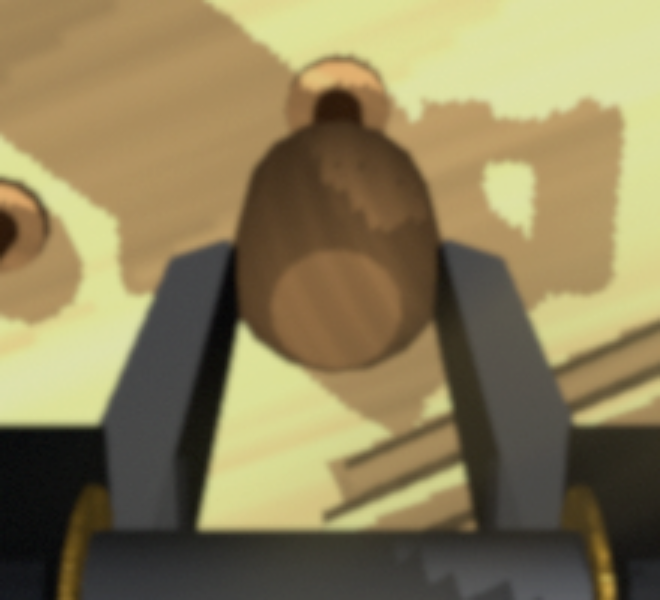

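Both cameras put the fingertips about 18–20 mm above the reported TCP height, not 19 mm below it. That explains the first slip and the present grip on the head's taper (38 mm wide). I'll set the tree back down, open, and regrip lower.

```bash
python3 -m creep '[[0,0,0.003,0],[0,0,0.006,0],[0,0,0.008,0],[0,0,0.0095,0],[0,0,0.0103,0],[0,0,0.0103,0],[0,0,0.0103,0],[0,0,0.0103,0]]'
python3 -m creep '[[0,0,0,0],[0,0,0,0],[0,0,0,0],[0,0,0,0],[0,0,0,0],[0,0,0,0],[0,0,0,0],[0,0,0,0],[0,0,0,0]]' 0
python3 snap.py side s5 220 40 380 210; python3 snap.py wrist w5
```

```text
clock: 8.0
ee_pos: [611.5, 318.5, 117.3]
ee_rot: [0.185, 0.983, -0.0, -0.0]
ft_force: [0.1, -0.9, -0.4]
width: 38.2
clock: 8.75
ee_pos: [611.5, 318.6, 117.3]
ee_rot: [0.185, 0.983, 0.0, 0.0]
ft_force: [-0.8, -0.5, -0.2]
width: 92.8
scale 3.5294117647058822
tcp [611.5 318.6 117.3] yaw 158.70 tiltz [ 0.  0. -1.] shift m [0. 0. 0.]
tcp [611.5 318.6 117.2] yaw 158.70 tiltz [-0. -0. -1.] shift m [0. 0. 0.]
```

View pics/s5.png

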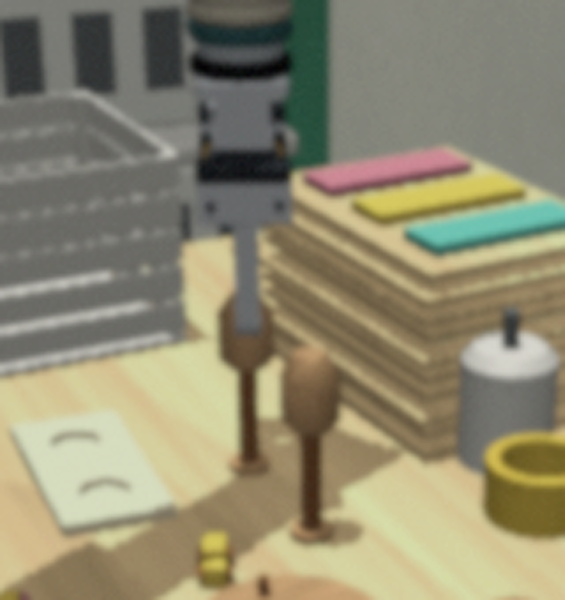

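View pics/w5.png

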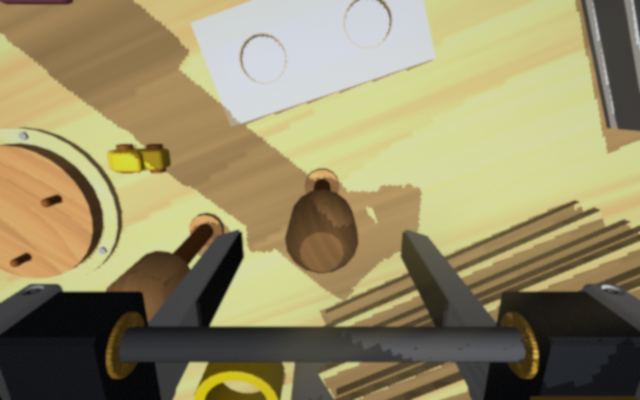

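```bash
python3 - <<'E'
from h import *
import pickle
p,q=pose()
f=pickle.load(open("w5.pkl","rb"));C=cloud(f)
W=C[180:290,275:365].reshape(-1,3);t=W[(W[:,2]>101)&(W[:,2]<133)];c,r=circ(t);print(c,r,q.inv().apply([*(c-p[:2]),0]))
T=(C.reshape(-1,3)-p)@q.as_matrix()
for nm in ("w1","w3"):
    f=pickle.load(open(nm+".pkl","rb"));Q=q
    C=cloud(f);pp=np.array([608.2,319.3,280.7]) if nm=="w1" else np.array([609.9,319.4,280.7])
    T=(C-pp)@q.as_matrix()
    for sl in (slice(200,250),slice(390,440)):
        t=T[228:275,sl].reshape(-1,3);t=t[(t[:,2]<0)&(t[:,2]>-60)&(t[:,0]>-40)]
        print(nm,"x",np.percentile(t[:,0],[2,50,98]).round(1),"y",np.percentile(t[:,1],[2,50,98]).round(1),"z",t[:,2].max())
E
```

```text
[608.49342227 319.42779659] 21.65229658020928 [ 3.05404550e+00 -3.19875506e-01  3.06488591e-04]
w1 x [-5.1 10.1 11.3] y [-58.2 -48.5 -46.7] z -18.394234471085866
w1 x [-4.8 10.1 11.7] y [46.8 48.4 58.1] z -18.57908710805345
w3 x [-1.2 10.8 11.5] y [-49.9 -42.2 -38.2] z -20.415144987493655
w3 x [-3.6 11.  11.8] y [38.4 41.2 50. ] z -19.604822128269618
```

```bash
python3 -m creep '[[0,0,0.02,0],[0,0,0.037,0],[0,0,0.037,0],[0,0,0.037,0],[0,0,0.037,0]]'
python3 -m creep '[[0,0,0,0],[0,0,0,0],[0,0,0,0],[0,0,0,0],[0,0,0,0],[0,0,0,0],[0,0,0,0],[0,0,0,0],[0,0,0,0],[0,0,0,0],[0,0,0,0],[0,0,0,0]]' 1
python3 -m creep '[[0,0,-0.004,0],[0,0,-0.01,0],[0,0,-0.02,0],[0,0,-0.03,0],[0,0,-0.03,0],[0,0,-0.03,0]]'
python3 - <<'E'
from h import *
to(491.4,407.2,115)
E
```

```text
clock: 9.27
ee_pos: [612.1, 318.9, 81.0]
ee_rot: [0.185, 0.983, 0.0, 0.0]
ft_force: [0.0, 0.4, -0.3]
width: 94.0
clock: 10.27
ee_pos: [611.5, 318.6, 80.3]
ee_rot: [0.185, 0.983, -0.0, -0.0]
ft_force: [0.0, -0.6, -0.2]
width: 43.3
clock: 10.77
ee_pos: [612.3, 319.0, 111.7]
ee_rot: [0.185, 0.983, 0.001, 0.001]
ft_force: [-0.1, -0.6, -2.1]
width: 43.5
tcp [612.3 319.  111.7] yaw 158.69 tiltz [ 0.002  0.001 -1.   ] shift m [ 0.1447  0.0382 -0.0035]
```

```bash
python3 -m creep '[[0.02,0.005,0,0],[0.045,0.012,0,0],[0.075,0.02,0,0],[0.1,0.027,0,0],[0.12,0.032,0,0],[0.135,0.036,0,0],[0.144,0.038,0,0],[0.144,0.038,0,0],[0.144,0.038,0,0],[0.144,0.038,0,0],[0.144,0.038,0,0],[0.144,0.038,0,0]]'
python3 snap.py wrist w6 ; python3 snap.py wrist w6c 240 90 400 220;python3 snap.py side s6 180 100 340 220
```

```text
clock: 11.77
ee_pos: [492.4, 405.1, 110.2]
ee_rot: [0.186, 0.983, -0.0, 0.0]
ft_force: [0.3, -1.2, -1.6]
width: 43.3
tcp [492.2 405.4 110.2] yaw 158.59 tiltz [ 0. -0. -1.] shift m [0. 0. 0.]
scale 4.615384615384615
tcp [491.9 405.6 110.2] yaw 158.62 tiltz [ 0. -0. -1.] shift m [0. 0. 0.]
scale 5.0
tcp [491.7 405.8 110.2] yaw 158.64 tiltz [ 0. -0. -1.] shift m [0. 0. 0.]
```

View pics/w6c.png

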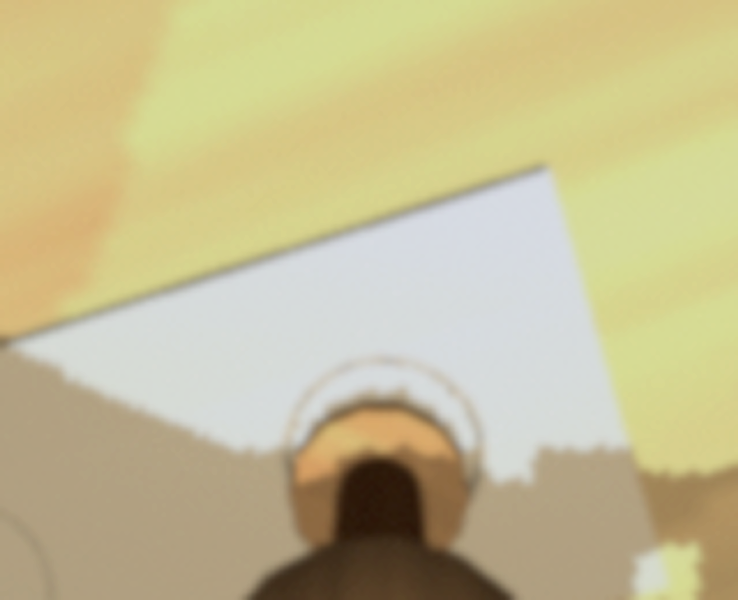

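View pics/s6.png

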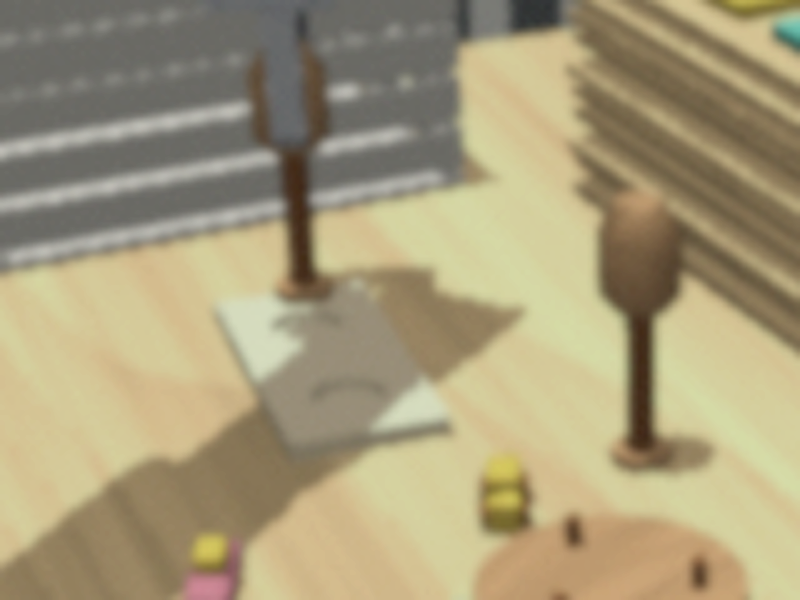

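```bash
python3 - <<'E'
from h import *
import pickle
f=pickle.load(open("w6c.pkl","rb"));p,q=pose();p=np.array([491.9,405.6,110.2])
g=lambda U,V,z:(q.inv().apply(world(f,240+U/4.615,90+V/4.615,z)-p)).round(1)
print("foot near",g(380,402,30),"near top",g(380,409,38),"LR",g(289,475,36),g(475,475,36))
print("pocket near",g(384,357,10),"LR",g(285,445,10),g(483,445,10))
W=(cloud(f)-p)@q.as_matrix()
E
```

```text
foot near [18.7  0.6 80.2] near top [19.3  0.6 72.2] LR [  6.2 -16.4  74.2] [ 6.2 18.3 74.2]
pocket near [ 23.3   1.4 100.2] LR [  5.2 -18.6 100.2] [  5.2  21.5 100.2]
```

```bash
python3 -m creep '[[0.001,0,0.005,0],[0.001,0,0.01,0],[0.001,0,0.014,0],[0.001,0,0.014,0],[0.001,0,0.014,0],[0.001,0,0.014,0],[0.001,0,0.014,0]]'; python3 snap.py wrist w7c 240 90 400 220
python3 - <<'E'
E
```

```text
clock: 12.5
ee_pos: [490.3, 406.8, 96.4]
ee_rot: [0.185, 0.983, 0.0, 0.0]
ft_force: [0.1, -0.4, -1.2]
width: 43.2
scale 4.615384615384615
tcp [490.4 406.8  96.5] yaw 158.70 tiltz [ 0.  0. -1.] shift m [0. 0. 0.]
```

View pics/w7c.png

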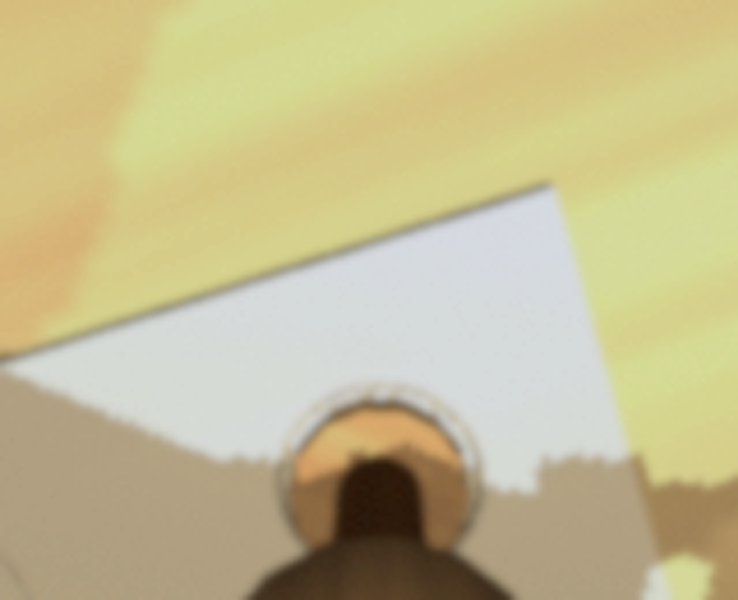

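```bash
python3 - <<'E'
from h import *
import pickle
f=pickle.load(open("w7c.pkl","rb"));p,q=pose()
g=lambda U,V,z:(q.inv().apply(world(f,240+U/4.615,90+V/4.615,z)-p)).round(1)
print("foot near",g(380,404,16)[:2]-[17,0],"LR",g(289,475,22),g(475,475,22))
print("pocket near",g(381,382,10)[:2]-[19.5,0],"LR",g(277,475,10),g(483,475,10))
E
```

```text
foot near [1.7 0.7] LR [  6.5 -16.3  74.5] [ 6.5 18.4 74.5]
pocket near [2.1 0.9] LR [  3.1 -19.3  86.5] [ 3.1 20.8 86.5]
```

Centred within 0.5 mm. Lower into the pocket.

```bash
python3 -m creep '[[0,0,0.003,0],[0,0,0.006,0],[0,0,0.008,0],[0,0,0.01,0],[0,0,0.0115,0],[0,0,0.012,0],[0,0,0.012,0],[0,0,0.012,0],[0,0,0.012,0]]'; python3 -m creep '[[0,0,0,0],[0,0,0,0],[0,0,0,0],[0,0,0,0],[0,0,0,0],[0,0,0,0],[0,0,0,0]]' 0.3;  python3 snap.py wrist w8c 200 90 440 270;
```

```text
clock: 13.3
ee_pos: [490.2, 406.8, 84.3]
ee_rot: [0.185, 0.983, 0.0, 0.0]
ft_force: [-0.0, -0.4, -1.8]
width: 43.5
clock: 13.88
ee_pos: [490.2, 406.7, 84.3]
ee_rot: [0.185, 0.983, 0.0, 0.0]
ft_force: [-0.1, 0.5, -0.0]
width: 66.0
scale 3.3333333333333335
tcp [490.2 406.7  84.3] yaw 158.70 tiltz [-0.  0. -1.] shift m [0. 0. 0.]
```

View pics/w8c.png

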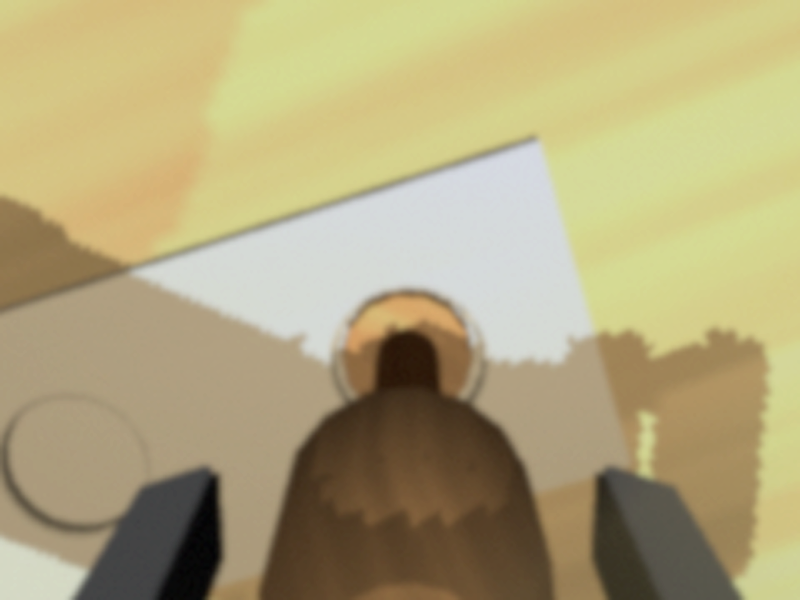

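```bash
python3 -m creep '[[0,0,-0.03,0],[0,0,-0.07,0],[0,0,-0.105,0],[0,0,-0.105,0],[0,0,-0.105,0]]' 0; python3 - <<'E'
from h import *
to(611,192.8,180)
E
```

```text
clock: 14.35
ee_pos: [491.5, 407.8, 191.8]
ee_rot: [0.185, 0.983, 0.002, 0.002]
ft_force: [0.1, -0.3, -1.0]
width: 93.0
tcp [491.5 407.8 191.8] yaw 158.70 tiltz [ 0.004  0.003 -1.   ] shift m [-0.1894 -0.1569  0.0115]
```

```bash
python3 -m creep '[[-0.03,-0.025,0,0],[-0.06,-0.05,0,0],[-0.09,-0.075,0,0],[-0.12,-0.1,0,0],[-0.15,-0.125,0,0],[-0.175,-0.145,0,0],[-0.19,-0.157,0,0],[-0.19,-0.157,0,0],[-0.19,-0.157,0,0],[-0.19,-0.157,0,0],[-0.19,-0.157,0,0],[-0.19,-0.157,0,0],[-0.19,-0.157,0,0]]'; python3 snap.py wrist w9; python3 - <<'E'
from h import *
import pickle
p,q=pose()
f=pickle.load(open("w9.pkl","rb"));C=cloud(f);T=(C-p)@q.as_matrix()
m=(C[...,2]>101)&(C[...,2]<133)&(abs(T[...,0])<45)&(abs(T[...,1])<45);m[:120]=0;c,r=circ(T[m]);print(c,r,m.sum())
to(611,192.8,80)
E
```

```text
clock: 15.43
ee_pos: [609.5, 193.0, 189.2]
ee_rot: [0.184, 0.983, 0.0, -0.0]
ft_force: [0.6, -0.9, -0.3]
width: 94.4
tcp [609.7 192.6 189.3] yaw 158.80 tiltz [-0.  0. -1.] shift m [0. 0. 0.]
[1.34426704 0.85531805] 21.65708053574419 365
tcp [609.7 192.6 189.3] yaw 158.80 tiltz [-0.  0. -1.] shift m [-0.0012  0.0006  0.1092]
```

View pics/w9.png

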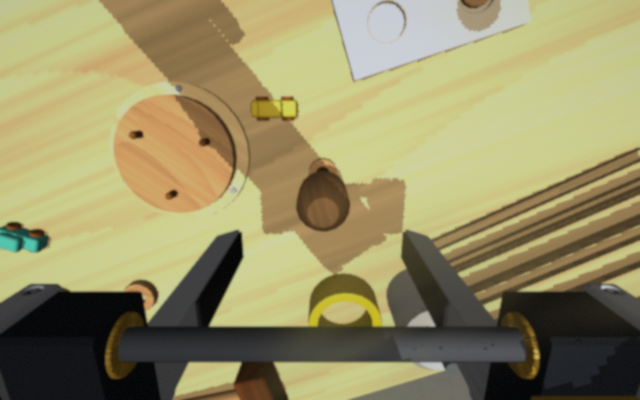

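```bash
python3 -m creep '[[-0.001,0.0005,0.03,0],[-0.001,0.0005,0.06,0],[-0.001,0.0005,0.09,0],[-0.001,0.0005,0.109,0],[-0.001,0.0005,0.109,0],[-0.001,0.0005,0.109,0],[-0.001,0.0005,0.109,0]]'
python3 -m creep '[[0,0,0,0],[0,0,0,0],[0,0,0,0],[0,0,0,0],[0,0,0,0],[0,0,0,0],[0,0,0,0],[0,0,0,0],[0,0,0,0],[0,0,0,0],[0,0,0,0],[0,0,0,0]]' 1
python3 -m creep '[[0,0,-0.004,0],[0,0,-0.01,0],[0,0,-0.02,0],[0,0,-0.03,0],[0,0,-0.03,0],[0,0,-0.03,0],[0,0,-0.03,0]]'
python3 - <<'E'
from h import *
to(484.3,313.2,110)
E
```

```text
clock: 16.07
ee_pos: [612.4, 192.1, 81.7]
ee_rot: [0.185, 0.983, 0.001, 0.001]
ft_force: [0.7, 0.3, 0.3]
width: 94.0
clock: 17.07
ee_pos: [611.2, 191.5, 80.2]
ee_rot: [0.185, 0.983, -0.0, -0.0]
ft_force: [0.1, 0.9, -0.1]
width: 43.4
clock: 17.65
ee_pos: [611.2, 191.6, 110.5]
ee_rot: [0.185, 0.983, 0.0, 0.0]
ft_force: [-0.6, 0.4, -1.2]
width: 43.5
tcp [611.2 191.6 110.5] yaw 158.70 tiltz [ 0.  0. -1.] shift m [0.1625 0.0672 0.0005]
```

```bash
python3 -m creep '[[0.02,0.008,0,0],[0.045,0.019,0,0],[0.075,0.031,0,0],[0.105,0.043,0,0],[0.13,0.054,0,0],[0.15,0.062,0,0],[0.1625,0.067,0,0],[0.1625,0.067,0,0],[0.1625,0.067,0,0],[0.1625,0.067,0,0],[0.1625,0.067,0.006,0],[0.1625,0.067,0.012,0],[0.1625,0.067,0.014,0],[0.1625,0.067,0.014,0],[0.1625,0.067,0.014,0],[0.1625,0.067,0.014,0]]'
python3 snap.py wrist w10c 240 90 400 220
```

```text
clock: 18.98
ee_pos: [484.5, 312.8, 96.2]
ee_rot: [0.185, 0.983, 0.0, 0.0]
ft_force: [0.5, -0.7, -0.9]
width: 44.1
scale 4.615384615384615
tcp [484.5 313.   96.4] yaw 158.69 tiltz [ 0.  0. -1.] shift m [0. 0. 0.]
```

View pics/w10c.png

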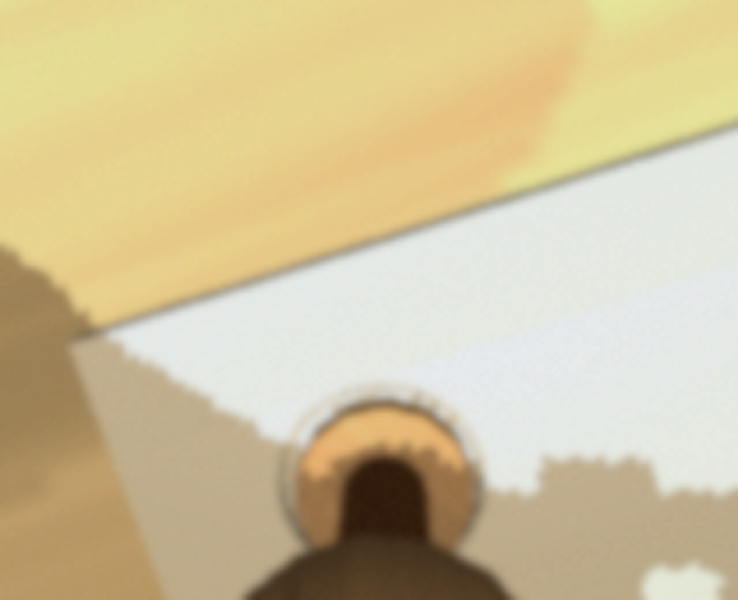

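```bash
python3 -m creep '[[0,-0.001,0,0],[0,-0.001,0.003,0],[0,-0.001,0.006,0],[0,-0.001,0.008,0],[0,-0.001,0.01,0],[0,-0.001,0.0115,0],[0,-0.001,0.012,0],[0,-0.001,0.012,0],[0,-0.001,0.012,0],[0,-0.001,0.012,0]]'; python3 -m creep '[[0,0,0,0],[0,0,0,0],[0,0,0,0],[0,0,0,0],[0,0,0,0],[0,0,0,0],[0,0,0,0]]' 0.35;  python3 snap.py wrist w11c 200 90 440 270;
```

```text
clock: 19.87
ee_pos: [483.9, 312.1, 84.3]
ee_rot: [0.185, 0.983, 0.0, -0.0]
ft_force: [-1.0, 1.1, -1.2]
width: 43.2
clock: 20.45
ee_pos: [483.9, 312.1, 84.3]
ee_rot: [0.185, 0.983, 0.0, 0.0]
ft_force: [0.1, -1.0, -0.5]
width: 61.1
scale 3.3333333333333335
tcp [483.9 312.   84.3] yaw 158.69 tiltz [ 0.  0. -1.] shift m [0. 0. 0.]
```

View pics/w11c.png

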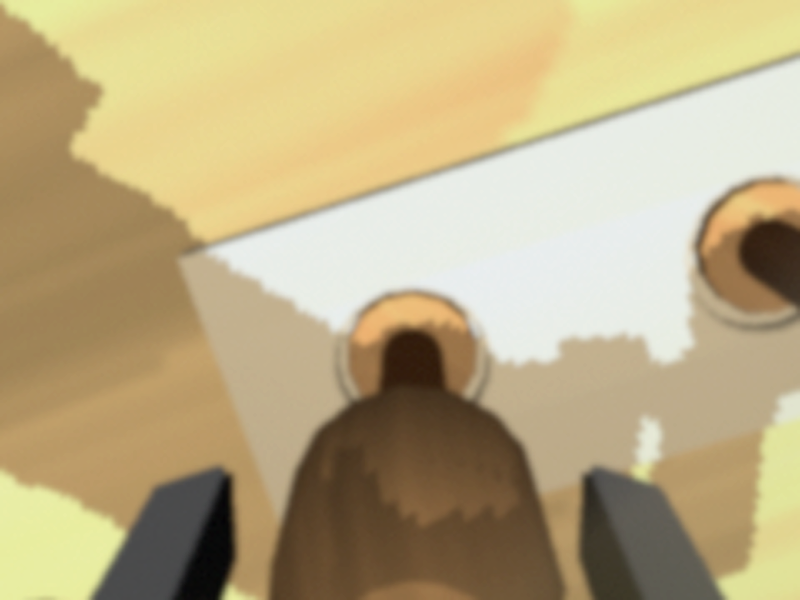

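Both trees are seated in their pockets. I'll lift away and go to the deck.

```bash
python3 -m creep '[[0,0,-0.04,0],[0,0,-0.08,0],[0,0,-0.12,0],[0,0,-0.15,0],[-0.012,-0.03,-0.165,0],[-0.027,-0.064,-0.165,0],[-0.042,-0.1,-0.165,0],[-0.057,-0.135,-0.165,0],[-0.072,-0.17,-0.165,0],[-0.087,-0.205,-0.165,0],[-0.102,-0.24,-0.165,0],[-0.117,-0.276,-0.165,0],[-0.132,-0.312,-0.165,0],[-0.147,-0.347,-0.165,0],[-0.162,-0.383,-0.165,0],[-0.177,-0.418,-0.165,0],[-0.192,-0.454,-0.165,0],[-0.207,-0.489,-0.165,0],[-0.222,-0.525,-0.165,0],[-0.237,-0.56,-0.165,0]]' 0
python3 -m creep '[[-0.015,-0.035,0,0],[-0.025,-0.06,0,0],[-0.03,-0.07,0,0],[-0.03,-0.07,0,0],[-0.03,-0.07,0,0],[-0.03,-0.07,0,0],[-0.03,-0.07,0,0],[-0.03,-0.07,0,0]]'
python3 snap.py wrist w12
```

```text
clock: 22.17
ee_pos: [500.8, -297.7, 249.3]
ee_rot: [0.185, 0.983, 0.0, 0.0]
ft_force: [0.2, 0.8, 0.2]
width: 94.1
clock: 22.83
ee_pos: [504.5, -369.9, 249.5]
ee_rot: [0.184, 0.983, 0.0, 0.0]
ft_force: [0.3, 0.9, -0.3]
width: 93.9
tcp [ 504.4 -370.3  249.6] yaw 158.82 tiltz [ 0.  0. -1.] shift m [0. 0. 0.]
```

View pics/w12.png

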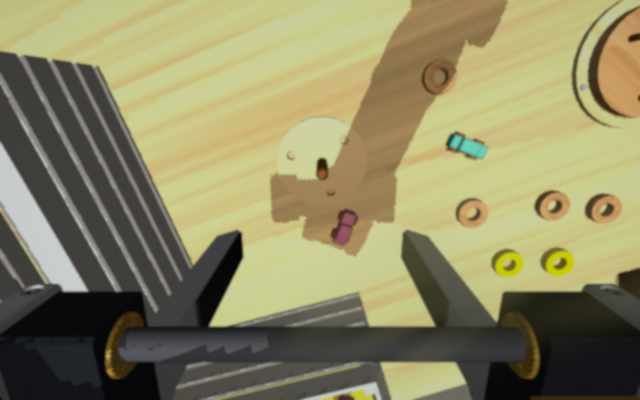

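```bash
python3 - <<'E'
from h import *
import pickle
f=pickle.load(open("w12.pkl","rb"))
im=cv2.convertScaleAbs(f["pixels"][105:215,260:390],alpha=1.7)
cv2.imwrite("pics/w12c.png",cv2.resize(im,None,fx=5,fy=5,interpolation=cv2.INTER_CUBIC))
E
```

```text
(no output)
```

View pics/w12c.png

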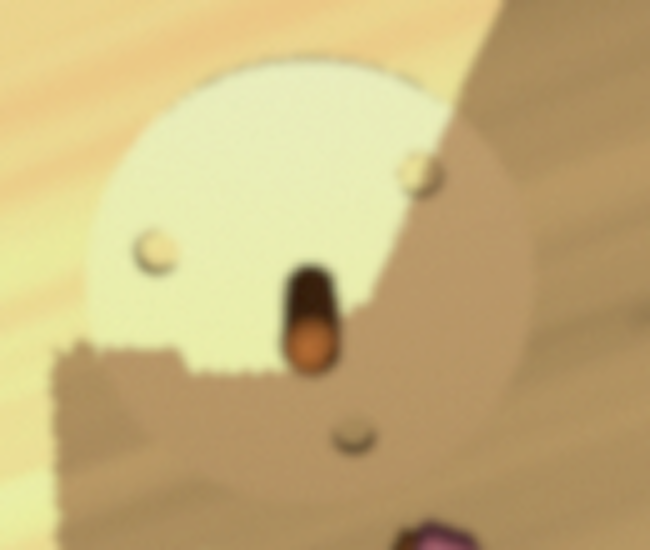

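```bash
python3 - <<'E'
from h import *
import pickle
f=pickle.load(open("w12.pkl","rb"));p,q=pose()
g=lambda U,V,z:world(f,260+(U+.5)/5-.5,105+(V+.5)/5-.5,z)
h=np.array([g(156,250,12),g(420,173,12),g(354,432,12)]);c=h.mean(0);a=np.degrees(np.arctan2(*(h-c)[:,1::-1].T))
print(c,a,a%120,np.linalg.norm(h-c,axis=1))
d=np.array([g(90,285,12),g(535,285,12),g(312,57,12),g(312,505,12)]);print(d.mean(0), np.linalg.norm(d[0]-d[1]))
print(g(310,345,86))
T=lambda w:q.inv().apply(w-p)
print("tool",T(c),T(g(310,345,86)))
E
```

```text
[ 501.40845716 -368.35458979   12.        ] [-124.80422797  115.23144453   -4.41971324] [115.19577203 115.23144453 115.58028676] [42.10495097 41.79472329 41.97331356]
[ 501.6947796  -367.81440604   12.        ] 118.94178465828685
[ 500.96358532 -368.29015587   86.        ]
tool [  3.54153759   0.62445172 237.55298509] [  3.96196068   0.57005141 163.55283409]
```

```bash
python3 -m creep '[[0.001,0.0006,0.04,0],[0.001,0.0006,0.08,0],[0.001,0.0006,0.12,0],[0.001,0.0006,0.16,0],[0.001,0.0006,0.195,0],[0.001,0.0006,0.21,0],[0.001,0.0006,0.2165,0],[0.001,0.0006,0.2165,0],[0.001,0.0006,0.2165,0],[0.001,0.0006,0.2165,0]]'
python3 -m creep '[[0,0,0,0],[0,0,0,0],[0,0,0,0],[0,0,0,0],[0,0,0,0],[0,0,0,0],[0,0,0,0],[0,0,0,0],[0,0,0,0],[0,0,0,0],[0,0,0,0],[0,0,0,0],[0,0,0,0],[0,0,0,0],[0,0,0,0],[0,0,0,0],[0,0,0,0]]' 1
python3 snap.py wrist w13;python3 snap.py side s13 320 240 480 360
```

```text
clock: 23.72
ee_pos: [504.3, -371.8, 34.6]
ee_rot: [0.185, 0.983, -0.001, 0.001]
ft_force: [0.6, -0.5, 0.3]
width: 94.5
clock: 25.13
ee_pos: [503.1, -370.8, 32.7]
ee_rot: [0.185, 0.983, 0.0, -0.0]
ft_force: [0.3, 1.0, 0.3]
width: 13.0
tcp [ 503.1 -370.8   32.7] yaw 158.70 tiltz [-0.  0. -1.] shift m [0. 0. 0.]
scale 5.0
tcp [ 503.  -370.8   32.7] yaw 158.70 tiltz [-0.  0. -1.] shift m [0. 0. 0.]
```

View pics/w13.png

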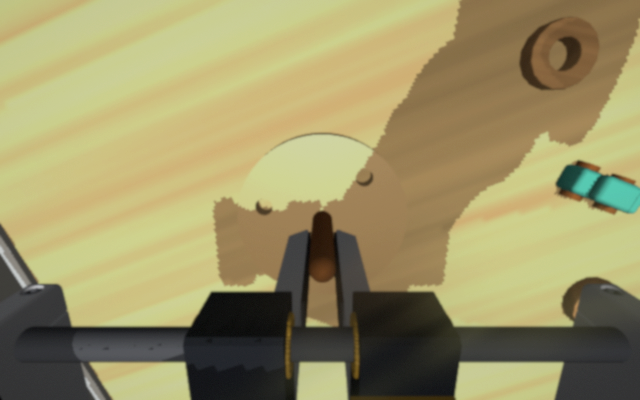

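View pics/s13.png

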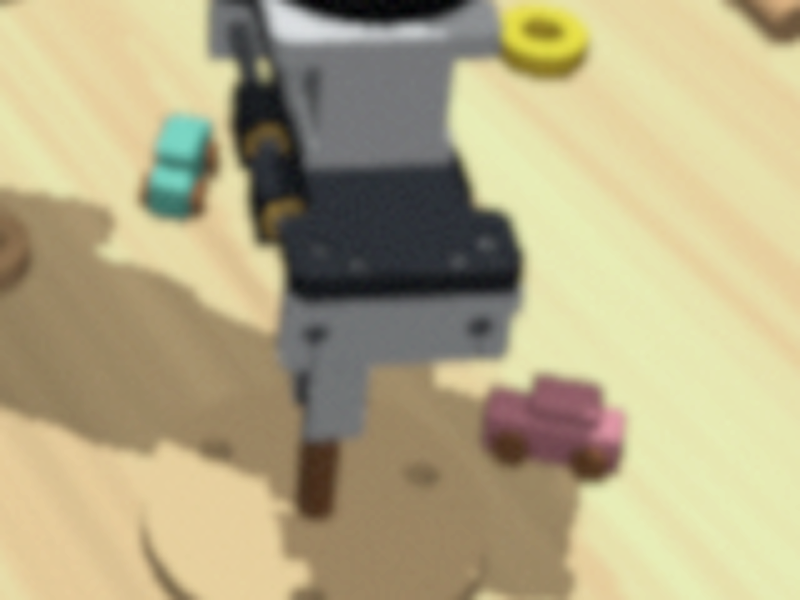

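```bash
python3 - <<'E'
from h import *
import pickle
for n,b in [("w9",(100,75,260,220)),("w3",(65,110,195,230))]:
    f=pickle.load(open(n+".pkl","rb"))
    im=cv2.convertScaleAbs(f["pixels"][b[1]:b[3],b[0]:b[2]],alpha=1.5);s=4
    cv2.imwrite(f"pics/{n}b.png",cv2.resize(im,None,fx=s,fy=s,interpolation=cv2.INTER_CUBIC))
E
python3 -m creep '[[0,0,-0.005,0],[0,0,-0.02,0],[0,0,-0.04,0],[0,0,-0.06,0],[0,0,-0.08,0],[0,0,-0.08,0],[0,0,-0.08,0],[0,0,-0.08,0],[0,0,-0.08,0]]'
```

```text
clock: 25.98
ee_pos: [502.1, -370.3, 111.4]
ee_rot: [0.185, 0.983, 0.001, -0.001]
ft_force: [0.1, 0.1, -1.6]
width: 13.2
```

View pics/w9b.png

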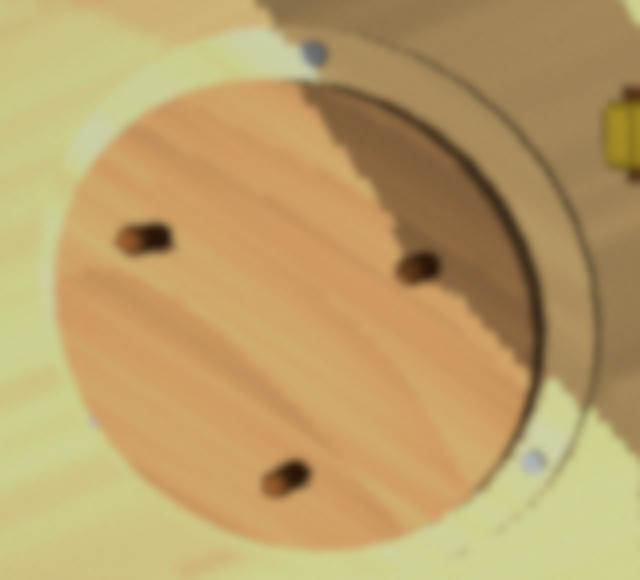

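View pics/w3b.png

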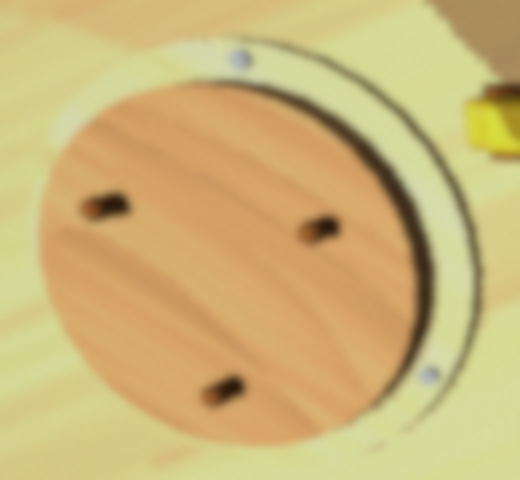

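```bash
python3 - <<'E'
from h import *
import pickle
for n,b,t,bs in [("w9",(100,75),[(131,240),(407,271),(276,484)],[(158,236),(428,263),(299,470)]),("w3",(65,110),[(94,208),(310,233),(214,395)],[(120,205),(331,225),(235,383)])]:
    f=pickle.load(open(n+".pkl","rb"))
    for z,pts in ((39,t),(24,bs)):
        h=np.array([world(f,b[0]+(U+.5)/4-.5,b[1]+(V+.5)/4-.5,z) for U,V in pts]);c=h.mean(0);a=np.degrees(np.arctan2(*(h-c)[:,1::-1].T))
        print(n,z,c.round(1),(a%120).round(1),np.linalg.norm(h-c,axis=1).round(1))
    # disc edge by ring colour? depth-based circle z~24
    C=cloud(f);m=(abs(C[...,2]-24)<5)&(np.hypot(C[...,0]-529,C[...,1]-45)<75)
    e=C[m&~cv2.erode(m.astype(np.uint8),np.ones((3,3))).astype(bool)];r=np.hypot(*(e[:,:2]-[529,45]).T);e=e[r>58];print("disc",circ(e),len(e))
E
```

```text
w9 39 [528.2  48.6  39. ] [92.3 92.8 93. ] [41.6 41.3 41.7]
w9 24 [528.3  48.4  24. ] [93.3 92.9 93.1] [42.1 42.1 41.8]
disc (array([528.63421085,  47.72488547]), np.float64(65.04499657352139)) 523
w3 39 [528.5  49.9  39. ] [92.2 92.3 92.7] [41.7 41.3 41.6]
w3 24 [528.8  48.6  24. ] [93.5 92.7 92.3] [41.5 42.1 41.3]
disc (array([528.87783535,  48.00421097]), np.float64(65.09190776509331)) 400
```

```bash
python3 -m creep '[[0.01,0.032,0,3],[0.021,0.066,0,6],[0.032,0.1,0,9],[0.042,0.133,0,12],[0.053,0.167,0,15],[0.063,0.2,0,18],[0.074,0.234,0,21],[0.084,0.267,0,22.8],[0.095,0.3,0,22.8],[0.105,0.334,0,22.8],[0.115,0.365,0,22.8],[0.122,0.388,0,22.8],[0.126,0.399,0,22.8],[0.126,0.399,0,22.8],[0.126,0.399,0,22.8],[0.126,0.399,0,22.8],[0.126,0.399,0,22.8],[0.126,0.399,0,22.8]]'
python3 snap.py wrist w14;python3 snap.py wrist w14c 200 90 440 270;python3 snap.py side s14 230 160 370 260
```

```text
clock: 27.48
ee_pos: [530.6, 44.4, 112.8]
ee_rot: [0.377, 0.926, -0.0, 0.0]
ft_force: [-0.4, 0.4, -1.4]
width: 13.3
tcp [530.7  44.9 112.9] yaw 135.75 tiltz [ 0. -0. -1.] shift m [0. 0. 0.]
scale 3.3333333333333335
tcp [530.7  45.2 112.9] yaw 135.78 tiltz [ 0. -0. -1.] shift m [0. 0. 0.]
scale 5.714285714285714
tcp [530.7  45.5 112.8] yaw 135.81 tiltz [ 0. -0. -1.] shift m [0. 0. 0.]
```

View pics/w14c.png

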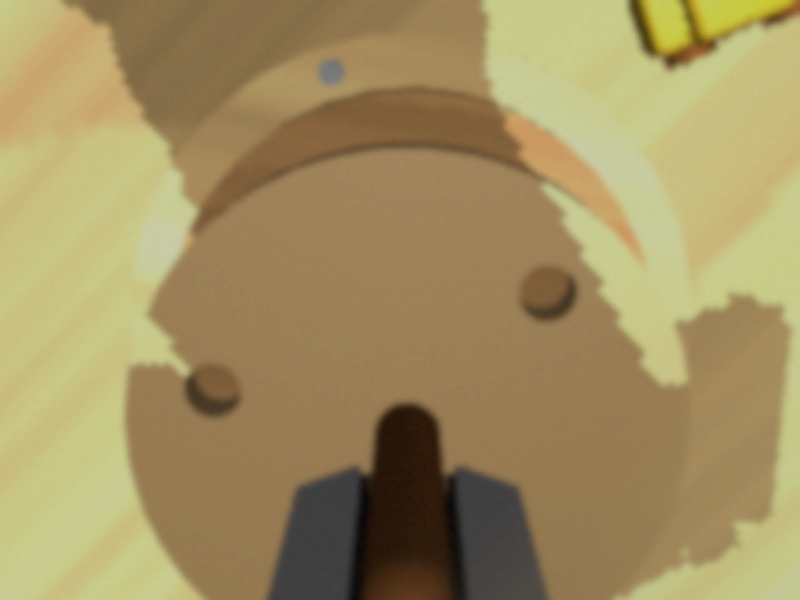

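View pics/s14.png

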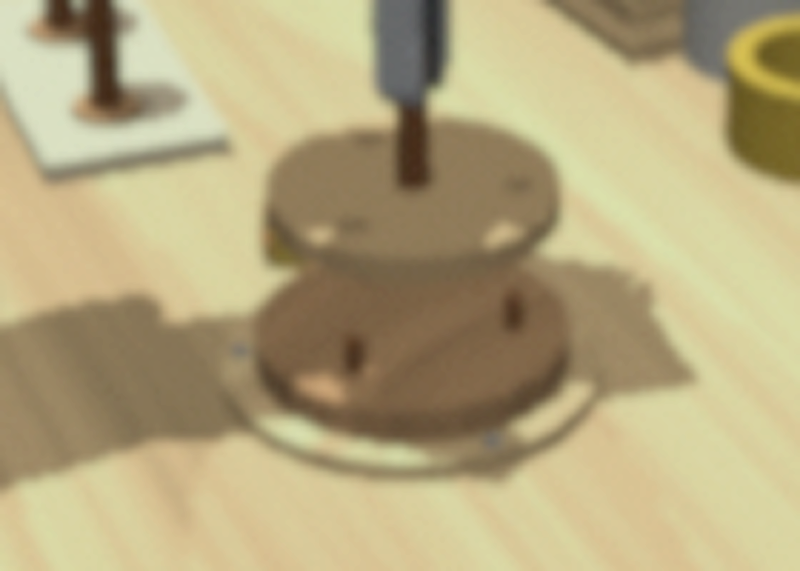

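```bash
python3 -m creep '[[0,0,0.01,0],[0,0,0.02,0],[0,0,0.03,0],[0,0,0.034,0],[0,0,0.034,0],[0,0,0.034,0],[0,0,0.034,0],[0,0,0.034,0],[0,0,0.034,0]]'
python3 snap.py wrist w15c 200 90 440 270;python3 snap.py side s15 230 160 370 260
```

```text
clock: 28.38
ee_pos: [530.9, 46.6, 79.1]
ee_rot: [0.375, 0.927, 0.0, 0.0]
ft_force: [0.1, -0.1, -1.1]
width: 13.4
scale 3.3333333333333335
tcp [530.9  46.6  79.1] yaw 135.90 tiltz [ 0.001  0.    -1.   ] shift m [0. 0. 0.]
scale 5.714285714285714
tcp [530.8  46.6  79.1] yaw 135.90 tiltz [ 0.001  0.    -1.   ] shift m [0. 0. 0.]
```

View pics/w15c.png

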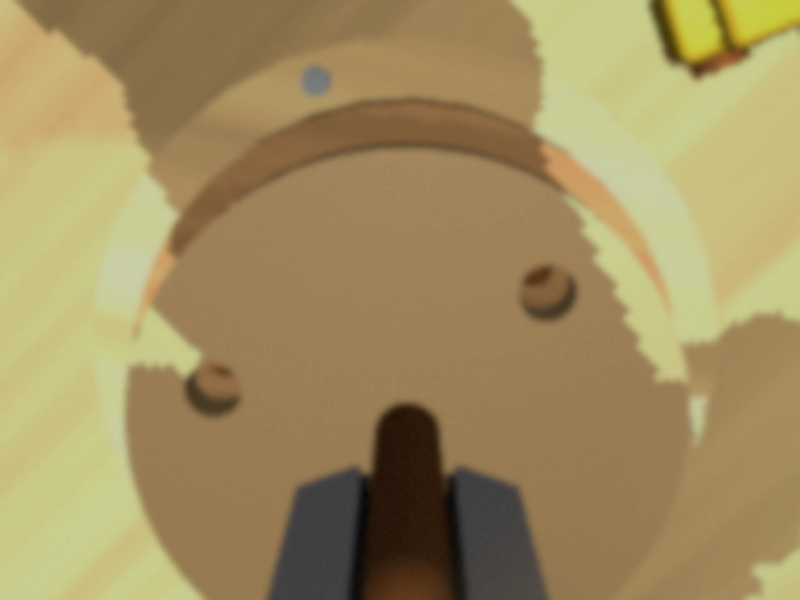

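View pics/s15.png

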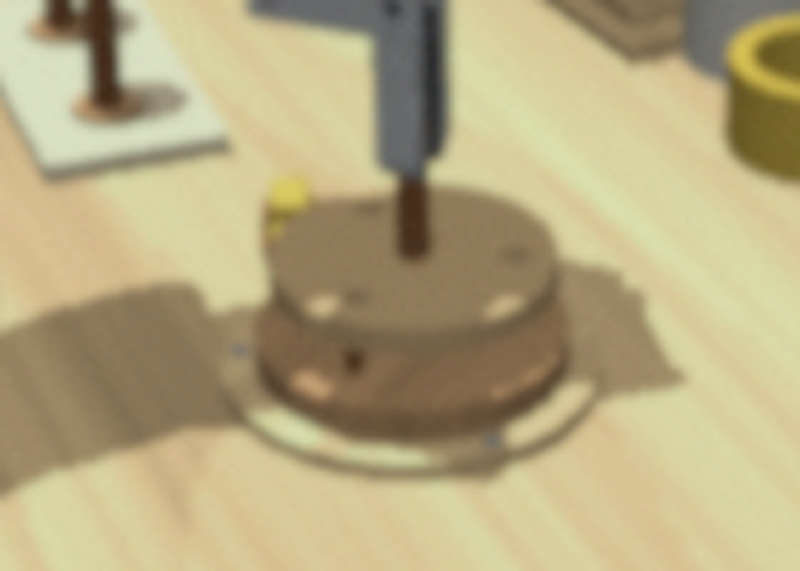

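```bash
python3 - <<'E'
from h import *
import pickle
f=pickle.load(open("w15c.pkl","rb"));p,q=pose()
g=lambda U,V,z:(q.inv().apply(world(f,200+(U+.5)/3.333-.5,90+(V+.5)/3.333-.5,z)-p)).round(1)
print("deck near",g(408,148,48)[0]-60,g(408,151,58.4)[0]-60,"L/R y",g(126,415,58),g(692,415,58))
print("base near",g(408,98,24)[0]-66)
# edges at symmetric: fit base circle from points
pts=np.array([g(U,V,24) for U,V in [(408,98),(300,127),(250,160),(205,205),(175,245),(545,140),(600,190),(640,235),(668,290)]]);print("base",circ(pts))
pts=np.array([g(U,V,58.4) for U,V in [(408,151),(300,170),(220,225),(160,303),(126,415),(560,192),(690,430)]]);print("deck",circ(pts))
h=[g(213,390,58.4),g(548,292,58.4)];print("holes",h)
print("stud",g(540,274,41),g(216,373,41))
yb=lambda a:np.degrees(np.arctan2(a[1],a[0]))
C=(cloud(f)-p)@q.as_matrix();m=(abs(C[...,2]-(p[2]-24))<4)&(np.hypot(C[...,0]-2,C[...,1])<75)
E
```

```text
deck near 0.6000000000000014 1.1000000000000014 L/R y [  5.8 -59.8  21. ] [ 5.8 60.  21.1]
base near 3.4000000000000057
base (array([5.25534668, 0.69488138]), np.float64(62.85674930460993))
deck (array([1.39528675, 0.28419814]), np.float64(59.55539027298102))
holes [array([ 11.5, -41.1,  20.6]), array([32.6, 28.4, 20.7])]
stud [32.6 28.8 38.1] [  9.8 -43.4  38. ]
```

```bash
python3 - <<'E'
from h import *
import pickle
f=pickle.load(open("w15c.pkl","rb"))
a=f["pixels"][160:220,245:385]
a=cv2.convertScaleAbs(cv2.resize(a,None,fx=5.5,fy=5.5,interpolation=cv2.INTER_CUBIC),alpha=2.2);cv2.imwrite("pics/w15h.png",a)
E
```

```text
(no output)
```

View pics/w15h.png

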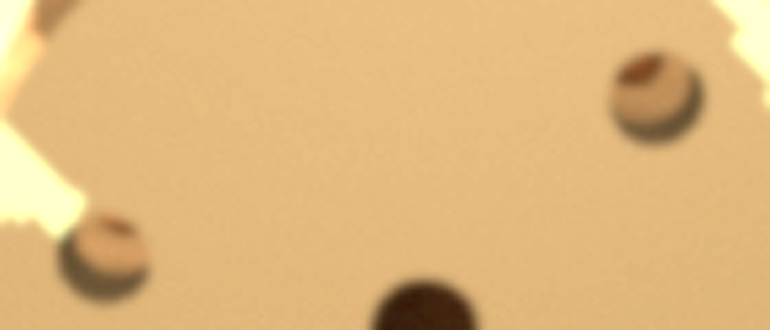

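```bash
python3 - <<'E'
from h import *
import pickle
f=pickle.load(open("w15c.pkl","rb"));p,q=pose()
T=lambda u,v,z:q.inv().apply(world(f,u,v,z)-p)[:2]
hol=np.array([T(245+105/5.5,160+256/5.5,58.4),T(245+657/5.5,160+98/5.5,58.4)])
s=np.array([T(245+115/5.5,160+234/5.5-5.4,37),T(245+637/5.5,160+84/5.5-5.4,37)])
print(hol,s,s-hol)
print(np.linalg.norm(s[0]-s[1]),np.linalg.norm(hol[0]-hol[1]))
ang=lambda a:np.degrees(np.arctan2(*(a[1]-a[0])[::-1]));print(ang(hol),ang(s))
E
```

```text
[[ 11.58149196 -40.7191111 ]
 [ 32.19316187  28.71553625]] [[ 12.11350204 -42.87830558]
 [ 33.26629919  28.64854082]] [[ 0.53201009 -2.15919448]
 [ 1.07313732 -0.06699543]]
74.58907818453555 72.42935309765386
73.4664824373019 73.52535101513487
```

```bash
python3 -m creep '[[0.0013,-0.0002,0,0],[0.0013,-0.0002,0.002,0],[0.0013,-0.0002,0.004,0],[0.0013,-0.0002,0.006,0],[0.0013,-0.0002,0.008,0],[0.0013,-0.0002,0.01,0],[0.0013,-0.0002,0.01,0],[0.0013,-0.0002,0.01,0]]'
python3 snap.py wrist w16c 245 155 385 225;python3 snap.py side s16 230 160 370 260
```

```text
clock: 29.15
ee_pos: [529.4, 47.2, 68.6]
ee_rot: [0.375, 0.927, -0.0, -0.0]
ft_force: [-0.3, -0.4, -1.2]
width: 13.0
scale 5.714285714285714
tcp [529.5  47.2  68.7] yaw 135.89 tiltz [-0. -0. -1.] shift m [0. 0. 0.]
scale 5.714285714285714
tcp [529.6  47.2  68.7] yaw 135.89 tiltz [-0. -0. -1.] shift m [0. 0. 0.]
```

View pics/w16c.png

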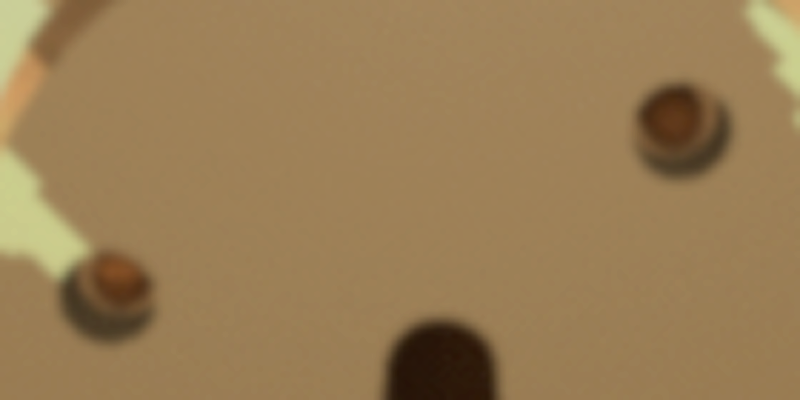

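Studs have entered the holes with no contact force. I'll lower the rest of the way.

```bash
python3 -m creep '[[0,0,0.002,0],[0,0,0.004,0],[0,0,0.006,0],[0,0,0.008,0],[0,0,0.01,0],[0,0,0.0115,0],[0,0,0.0115,0],[0,0,0.0115,0]]'
python3 -m creep '[[0,0,0.0005,0],[0,0,0.001,0],[0,0,0.001,0],[0,0,0.001,0]]'
python3 snap.py wrist w17c 245 155 385 225;python3 snap.py side s17 230 160 370 260
```

```text
clock: 29.92
ee_pos: [529.5, 47.3, 57.1]
ee_rot: [0.375, 0.927, -0.0, -0.0]
ft_force: [0.9, -0.3, -1.7]
width: 13.6
clock: 30.25
ee_pos: [529.7, 47.2, 56.7]
ee_rot: [0.375, 0.927, 0.0, 0.0]
ft_force: [-0.6, -0.1, 4.3]
width: 13.1
scale 5.714285714285714
tcp [529.7  47.3  56.7] yaw 135.89 tiltz [ 0.  0. -1.] shift m [0. 0. 0.]
scale 5.714285714285714
tcp [529.7  47.3  56.7] yaw 135.89 tiltz [ 0.  0. -1.] shift m [0. 0. 0.]
```

View pics/w17c.png

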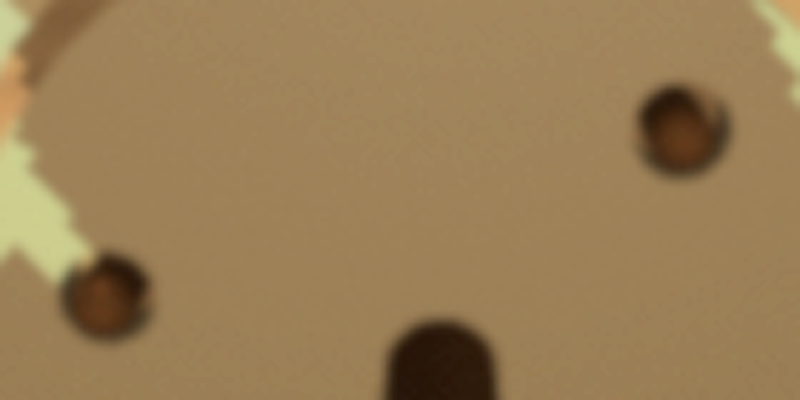

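View pics/s17.png

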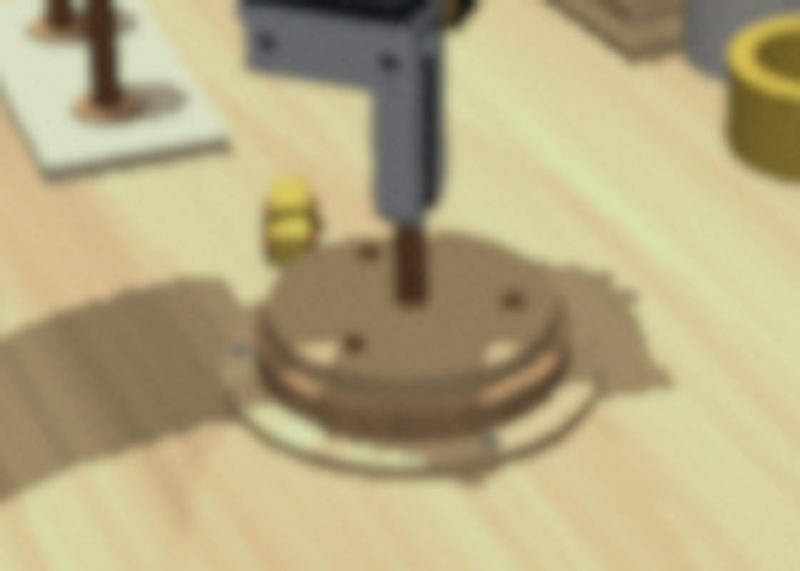

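```bash
python3 -m creep '[[0,0,0,0],[0,0,0,0],[0,0,0,0],[0,0,0,0],[0,0,0,0],[0,0,0,0],[0,0,0,0]]' 0.3
python3 -m creep '[[0,0,-0.03,0],[0,0,-0.06,0],[0,0,-0.1,0],[0,0,-0.13,0],[-0.025,0.015,-0.143,0],[-0.055,0.033,-0.143,0],[-0.085,0.05,-0.143,0],[-0.115,0.068,-0.143,0],[-0.1365,0.081,-0.143,0],[-0.1365,0.081,-0.143,0],[-0.1365,0.081,-0.143,0],[-0.1365,0.081,-0.143,0],[-0.1365,0.081,-0.143,0],[-0.1365,0.081,-0.143,0]]'
python3 snap.py wrist w18; python3 snap.py top t18 240 130 500 300;
```

```text
clock: 30.93
ee_pos: [529.5, 47.3, 56.2]
ee_rot: [0.375, 0.927, -0.0, -0.0]
ft_force: [-1.3, -0.1, -0.1]
width: 56.4
clock: 32.1
ee_pos: [683.0, 11.1, 199.6]
ee_rot: [0.375, 0.927, 0.0, -0.0]
ft_force: [0.1, -0.8, -0.1]
width: 65.5
tcp [683.2  11.1 199.7] yaw 135.93 tiltz [-0.     0.001 -1.   ] shift m [0. 0. 0.]
scale 3.076923076923077
tcp [683.4  11.  199.7] yaw 135.92 tiltz [ 0.  0. -1.] shift m [0. 0. 0.]
```

View pics/w18.png

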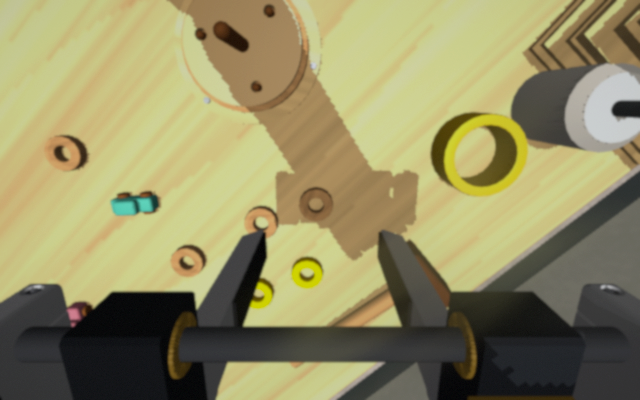

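View pics/t18.png

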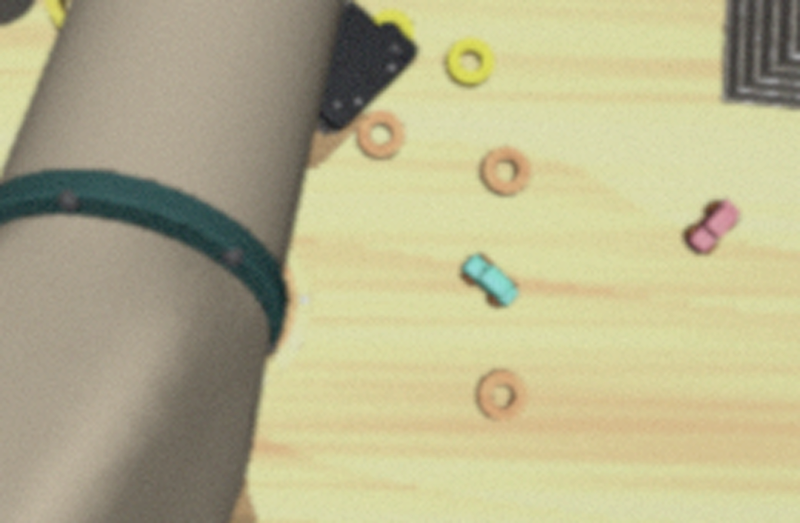

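```bash
cat > rings.py <<'E'
import sys,pickle
from h import *
tag=sys.argv[1];f=pickle.load(open(tag+".pkl","rb"));p,q=pose()
for a in sys.argv[2:]:
    u,v=map(float,a.split(","))
    w=world(f,u,v,14);print(a,"world",w.round(1),"tool",q.inv().apply(w-p).round(1),"bias-corrected x",round(q.inv().apply(w-p)[0]-2.5,1))
E
python3 rings.py w18 316,204 261,221 188,261 66,152
python3 - <<'E'
from h import *
import pickle
f=pickle.load(open("w18.pkl","rb"))
a=f["pixels"][170:250,230:350];cv2.imwrite("pics/w18r.png",cv2.convertScaleAbs(cv2.resize(a,None,fx=6,fy=6,interpolation=cv2.INTER_CUBIC),alpha=1.6))
E
```

```text
316,204 world [705.7 -21.1  14. ] tool [-38.4  -7.5 185.7] bias-corrected x -40.9
261,221 world [674.1 -85.5  14. ] tool [-60.5 -75.8 185.7] bias-corrected x -63.0
188,261 world [ 646.3 -193.1   14. ] tool [-115.4 -172.5  185.6] bias-corrected x -117.9
66,152 world [ 457.4 -186.2   14. ] tool [  25.1 -298.9  185.6] bias-corrected x 22.6
```

View pics/w18r.png

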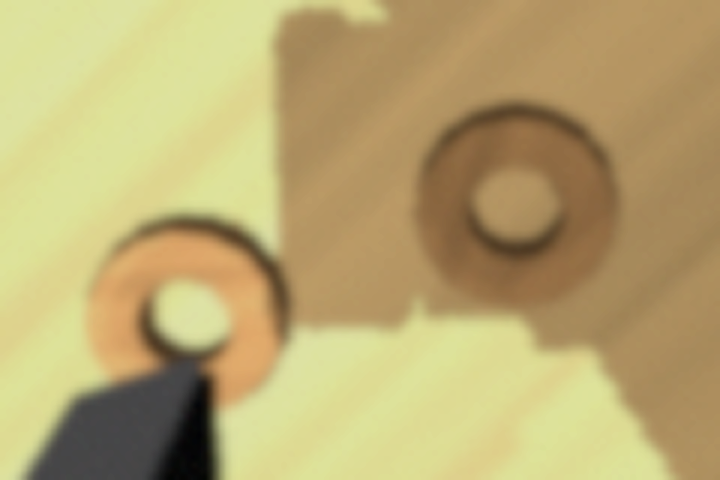

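Ring1 was knocked aside from its start position (now at about (706,−21)). I'll move over it and look once closer.

```bash
python3 -m creep '[[-0.02,-0.004,0.02,0],[-0.041,-0.0075,0.04,0],[-0.041,-0.0075,0.08,0],[-0.041,-0.0075,0.1,0],[-0.041,-0.0075,0.12,0],[-0.041,-0.0075,0.12,0],[-0.041,-0.0075,0.12,0],[-0.041,-0.0075,0.12,0],[-0.041,-0.0075,0.12,0]]' 0.35
python3 snap.py wrist w19 220 120 420 270
```

```text
clock: 32.95
ee_pos: [709.5, -23.6, 81.4]
ee_rot: [0.375, 0.927, 0.0, 0.002]
ft_force: [0.3, -0.1, 0.4]
width: 61.4
scale 4.0
tcp [709.4 -23.5  81.4] yaw 135.91 tiltz [ 0.003 -0.    -1.   ] shift m [0. 0. 0.]
```

View pics/w19.png

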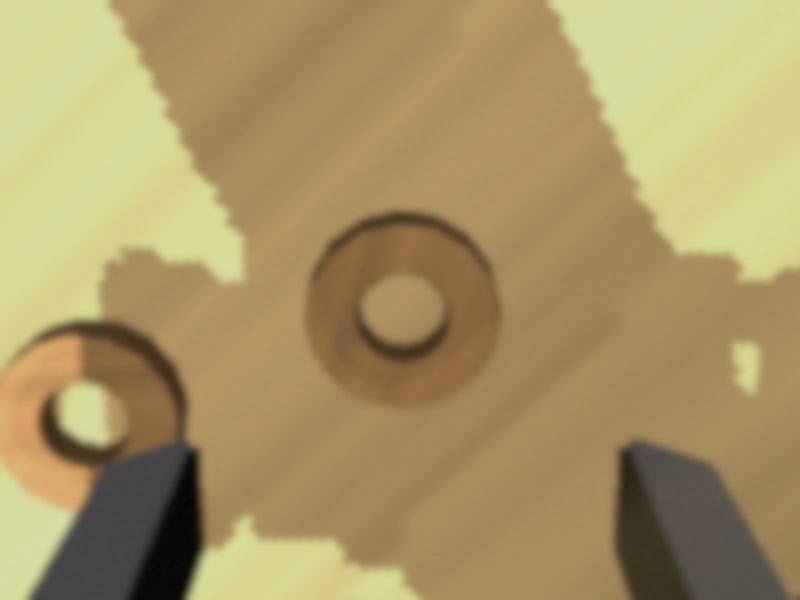

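```bash
python3 rings.py w19 320.4,198
```

```text
320.4,198 world [705.8 -21.9  14. ] tool [ 3.9 -1.5 67.3] bias-corrected x 1.4
```

```bash
python3 -m creep '[[0.001,-0.001,0.03,0],[0.001,-0.001,0.055,0],[0.001,-0.001,0.068,0],[0.001,-0.001,0.068,0],[0.001,-0.001,0.068,0],[0.001,-0.001,0.068,0]]'
python3 snap.py wrist w20 180 150 460 290; python3 snap.py side s20 370 180 450 240
```

```text
clock: 33.5
ee_pos: [708.2, -23.8, 13.0]
ee_rot: [0.375, 0.927, 0.0, 0.001]
ft_force: [0.1, -0.4, 0.7]
width: 61.3
scale 2.857142857142857
tcp [708.3 -23.8  13.2] yaw 135.90 tiltz [ 0.003 -0.    -1.   ] shift m [0. 0. 0.]
scale 10.0
tcp [708.2 -23.8  13.2] yaw 135.90 tiltz [ 0.003 -0.    -1.   ] shift m [0. 0. 0.]
```

View pics/w20.png

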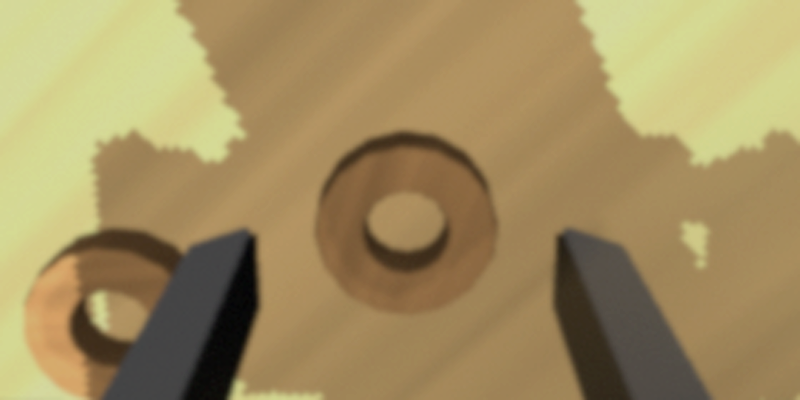

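View pics/s20.png

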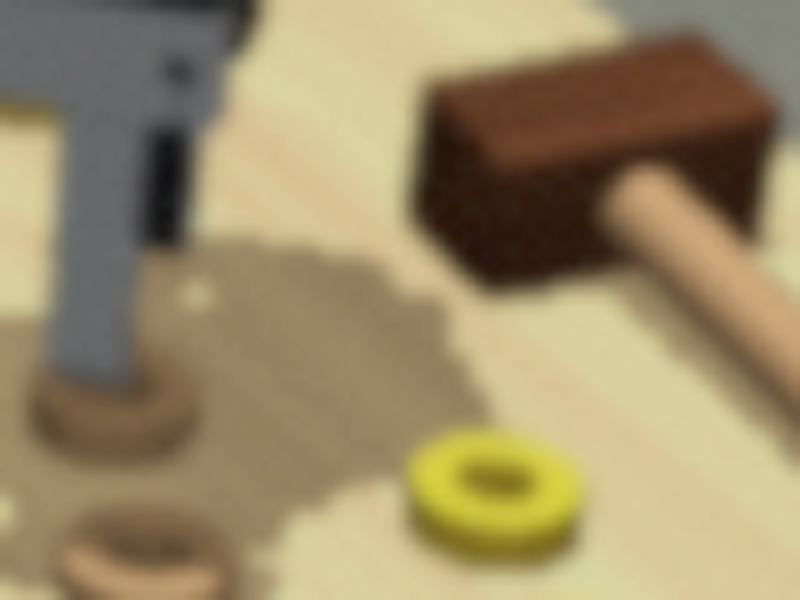

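The tips are clearly about 30 mm up at reported z=13, which confirms the offset. I'll descend further.

```bash
python3 -m creep '[[0.0005,-0.0003,0.01,0],[0.0005,-0.0003,0.018,0],[0.0005,-0.0003,0.024,0],[0.0005,-0.0003,0.026,0],[0.0005,-0.0003,0.026,0],[0.0005,-0.0003,0.026,0]]'
python3 -m creep '[[0,0,0,0],[0,0,0,0],[0,0,0,0],[0,0,0,0],[0,0,0,0],[0,0,0,0],[0,0,0,0],[0,0,0,0],[0,0,0,0]]' 0.9
python3 snap.py wrist w21 180 150 460 290
```

```text
clock: 34.1
ee_pos: [706.0, -23.4, -15.1]
ee_rot: [0.375, 0.927, -0.0, -0.0]
ft_force: [-0.3, 1.2, 0.5]
width: 61.1
clock: 34.85
ee_pos: [706.4, -23.4, -14.5]
ee_rot: [0.375, 0.927, 0.0, 0.0]
ft_force: [-0.1, -1.4, 1.4]
width: 41.3
scale 2.857142857142857
tcp [706.4 -23.4 -14.4] yaw 135.90 tiltz [ 0.001  0.    -1.   ] shift m [0. 0. 0.]
```

View pics/w21.png

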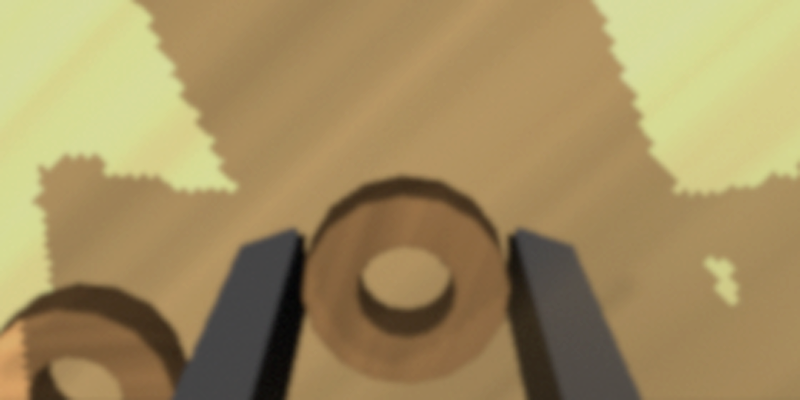

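```bash
python3 rings.py w21 322.3,250.6; python3 -m creep '[[0,0,-0.01,0],[0,0,-0.03,0],[0,0,-0.07,0],[0,0,-0.11,0],[0,0,-0.135,0],[0,0,-0.135,0],[0,0,-0.135,0],[0,0,-0.135,0]]'; python3 - <<'E'
from h import *
to(529.7,47.3,121)
E
```

```text
322.3,250.6 world [705.2 -22.4  14. ] tool [  1.5  -0.2 -28.4] bias-corrected x -1.0
clock: 35.57
ee_pos: [705.3, -23.1, 119.6]
ee_rot: [0.375, 0.927, -0.0, -0.001]
ft_force: [0.3, -0.4, -0.0]
width: 41.3
tcp [705.3 -23.1 119.6] yaw 135.90 tiltz [-0.002  0.    -1.   ] shift m [ 0.175  -0.0717 -0.0011]
```

```bash
python3 -m creep '[[0.03,-0.012,0,0],[0.065,-0.027,0,0],[0.1,-0.041,0,0],[0.135,-0.056,0,0],[0.16,-0.066,0,0],[0.1755,-0.072,0,0],[0.1755,-0.072,0,0],[0.1755,-0.072,0,0],[0.1755,-0.072,0,0],[0.1755,-0.072,0,0],[0.1755,-0.072,0,0],[0.1755,-0.072,0,0]]';python3 snap.py wrist w22 220 140 420 290;python3 snap.py side s22 250 130 370 230
```

```text
clock: 36.57
ee_pos: [530.7, 46.4, 120.0]
ee_rot: [0.376, 0.927, -0.0, 0.0]
ft_force: [0.5, -0.9, 0.2]
width: 41.4
scale 4.0
tcp [530.5  46.5 120. ] yaw 135.85 tiltz [ 0. -0. -1.] shift m [0. 0. 0.]
scale 6.0
tcp [530.4  46.7 120.1] yaw 135.86 tiltz [-0. -0. -1.] shift m [0. 0. 0.]
```

View pics/w22.png

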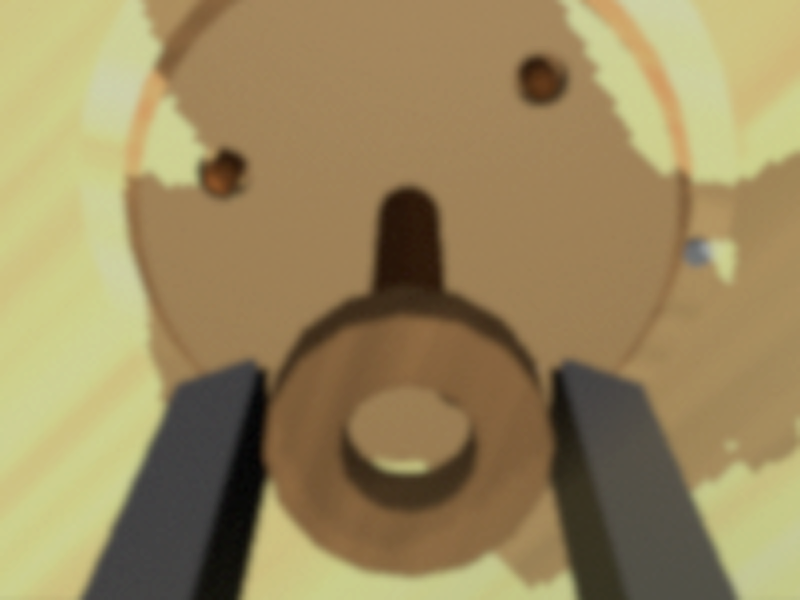

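View pics/s22.png

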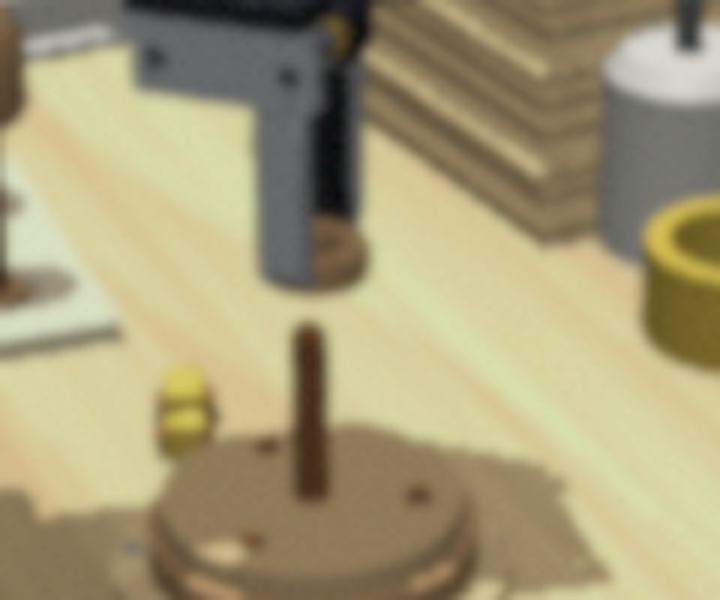

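```bash
python3 -m creep '[[0,0,0.01,0],[0,0,0.018,0],[0,0,0.022,0],[0,0,0.026,0],[0,0,0.03,0],[0,0,0.034,0],[0,0,0.034,0],[0,0,0.034,0]]';python3 snap.py wrist w23 220 140 420 290
```

```text
clock: 37.33
ee_pos: [530.0, 47.0, 86.1]
ee_rot: [0.376, 0.927, -0.0, -0.0]
ft_force: [-0.1, -0.2, -0.2]
width: 41.2
scale 4.0
tcp [530.1  47.1  86.3] yaw 135.89 tiltz [ 0.  0. -1.] shift m [0. 0. 0.]
```

View pics/w23.png

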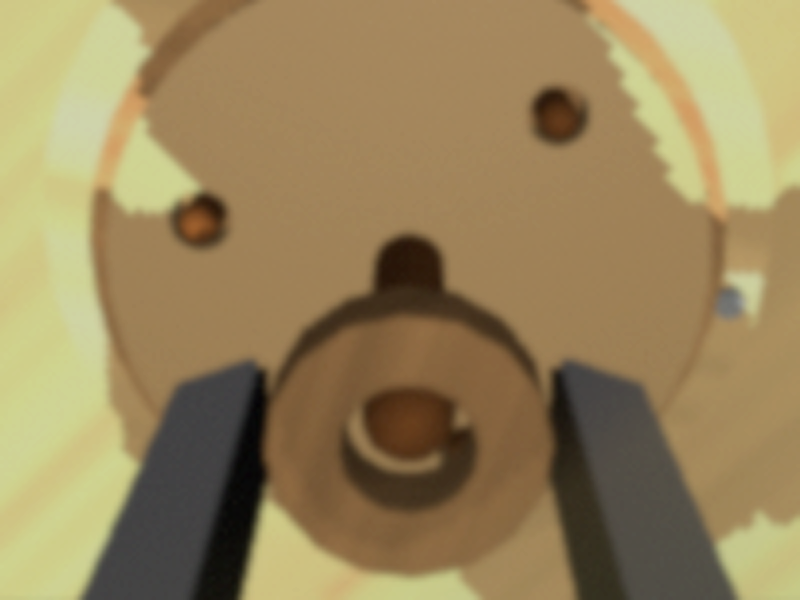

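```bash
python3 -m creep '[[0.0012,0,0.002,0],[0.0012,0,0.01,0],[0.0012,0,0.02,0],[0.0012,0,0.03,0],[0.0012,0,0.04,0],[0.0012,0,0.05,0],[0.0012,0,0.058,0],[0.0012,0,0.062,0],[0.0012,0,0.062,0],[0.0012,0,0.062,0]]';python3 snap.py wrist w24 220 140 420 290;
```

```text
clock: 38.22
ee_pos: [529.1, 47.7, 24.0]
ee_rot: [0.376, 0.927, -0.0, -0.0]
ft_force: [0.1, 0.6, -0.0]
width: 41.5
scale 4.0
tcp [529.4  47.8  24.4] yaw 135.88 tiltz [ 0. -0. -1.] shift m [0. 0. 0.]
```

View pics/w24.png

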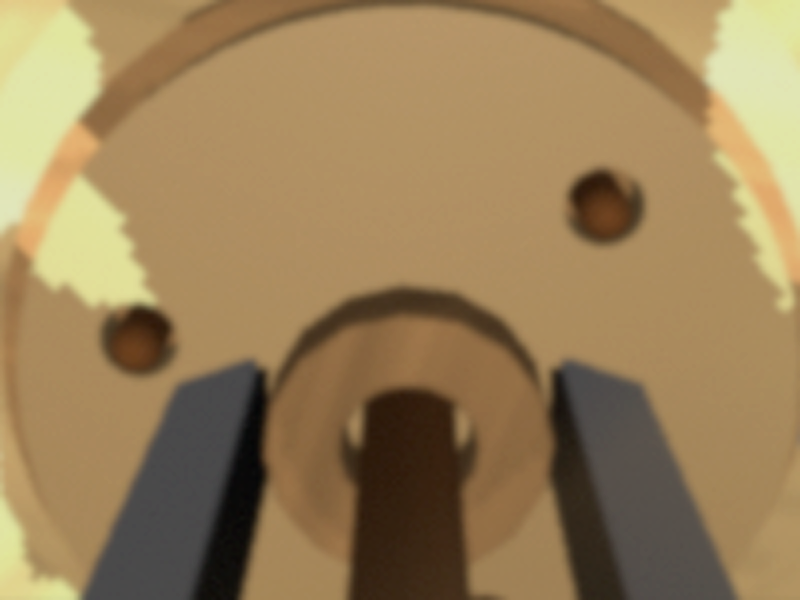

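```bash
python3 -m creep '[[0,0,0.002,0],[0,0,0.002,0],[0,0,0.002,0],[0,0,0.002,0],[0,0,0.002,0],[0,0,0.002,0],[0,0,0.002,0],[0,0,0.002,0]]' 0.35
python3 -m creep '[[0,0,-0.03,0],[0,0,-0.06,0],[0,0,-0.1,0],[0,0,-0.125,0],[-0.035,0,-0.13,0],[-0.075,0.001,-0.13,0],[-0.115,0.002,-0.13,0],[-0.155,0.003,-0.13,0],[-0.18,0.0035,-0.11,0],[-0.2,0.0035,-0.08,0],[-0.2,0.0035,-0.06,0],[-0.2,0.0035,-0.06,0],[-0.2,0.0035,-0.06,0],[-0.2,0.0035,-0.06,0],[-0.2,0.0035,-0.06,0]]'
python3 snap.py wrist w25; python3 snap.py side s25 220 130 460 310
```

```text
clock: 38.93
ee_pos: [529.2, 47.9, 22.3]
ee_rot: [0.375, 0.927, 0.0, -0.0]
ft_force: [0.4, -0.0, 0.1]
width: 61.1
clock: 40.18
ee_pos: [676.2, -88.1, 84.2]
ee_rot: [0.375, 0.927, 0.001, 0.001]
ft_force: [-0.4, -0.2, -0.2]
width: 61.4
tcp [676.3 -88.2  84.3] yaw 135.96 tiltz [ 0.003 -0.    -1.   ] shift m [0. 0. 0.]
scale 3.3333333333333335
tcp [676.1 -88.2  84.1] yaw 135.95 tiltz [ 0.003  0.    -1.   ] shift m [0. 0. 0.]
```

View pics/w25.png

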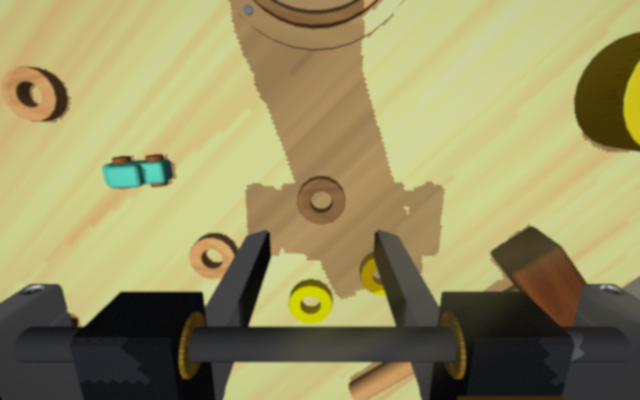

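View pics/s25.png

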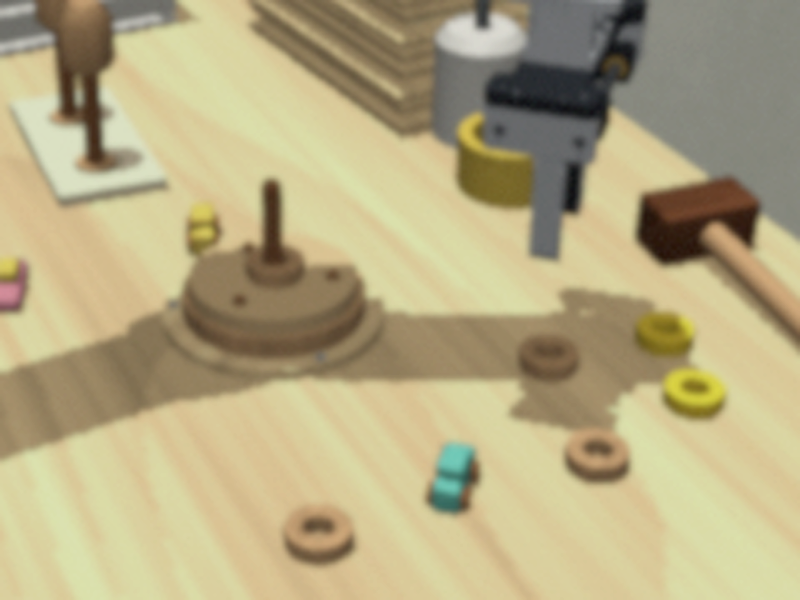

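```bash
python3 - <<'E'
from h import *
import pickle
f=pickle.load(open("w25.pkl","rb"))
a=f["pixels"][150:250,260:400];cv2.imwrite("pics/w25r.png",cv2.convertScaleAbs(cv2.resize(a,None,fx=5,fy=5,interpolation=cv2.INTER_CUBIC),alpha=1.6))
E
python3 rings.py w25 321,201 375,272
```

```text
321,201 world [675.3 -88.5  14. ] tool [ 0.4 -0.9 70.1] bias-corrected x -2.1
375,272 world [ 758.2 -100.3   14. ] tool [-67.3  48.3  70.4] bias-corrected x -69.8
```

View pics/w25r.png

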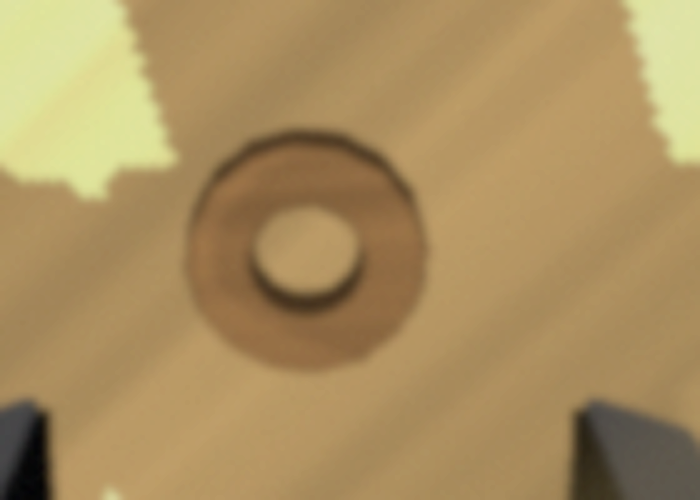

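```bash
python3 -m creep '[[-0.0025,-0.001,0.03,0],[-0.0025,-0.001,0.06,0],[-0.0025,-0.001,0.082,0],[-0.0025,-0.001,0.092,0],[-0.0025,-0.001,0.098,0],[-0.0025,-0.001,0.098,0],[-0.0025,-0.001,0.098,0],[-0.0025,-0.001,0.098,0]]'
python3 -m creep '[[0,0,0,0],[0,0,0,0],[0,0,0,0],[0,0,0,0],[0,0,0,0],[0,0,0,0],[0,0,0,0],[0,0,0,0],[0,0,0,0]]' 0.9
python3 snap.py wrist w26 220 140 420 290
```

```text
clock: 40.95
ee_pos: [677.7, -91.5, -14.0]
ee_rot: [0.375, 0.927, 0.0, 0.001]
ft_force: [0.1, -0.2, -0.7]
width: 61.2
clock: 41.7
ee_pos: [676.8, -91.2, -15.1]
ee_rot: [0.375, 0.927, 0.0, 0.0]
ft_force: [-1.4, 0.9, 4.6]
width: 41.4
scale 4.0
tcp [676.8 -91.2 -15.1] yaw 135.90 tiltz [ 0.001  0.    -1.   ] shift m [0. 0. 0.]
```

View pics/w26.png

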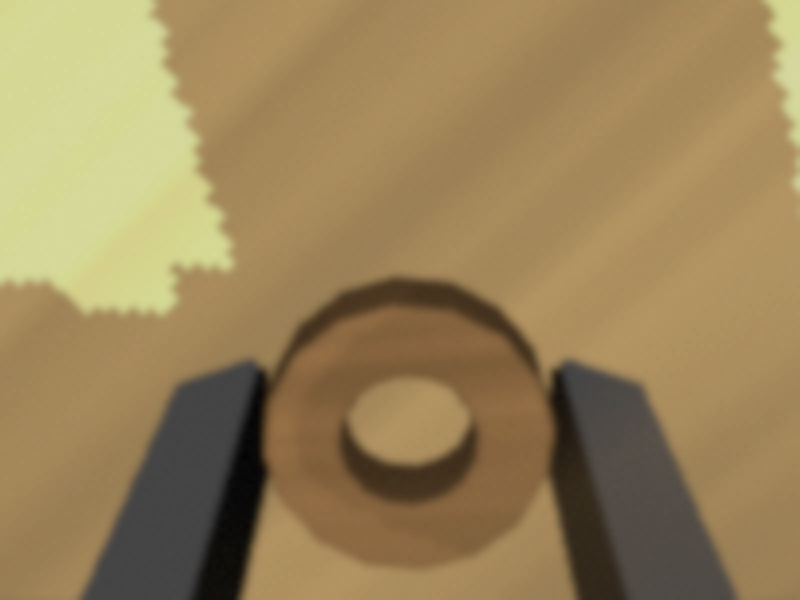

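```bash
python3 -m creep '[[0,0,-0.01,0],[0,0,-0.03,0],[0,0,-0.07,0],[0,0,-0.11,0],[0,0,-0.135,0],[0.02,0,-0.136,0],[0.055,-0.001,-0.136,0],[0.09,-0.001,-0.136,0],[0.125,-0.002,-0.136,0],[0.16,-0.002,-0.136,0],[0.185,-0.003,-0.136,0],[0.2015,-0.003,-0.136,0],[0.2015,-0.003,-0.136,0],[0.2015,-0.003,-0.136,0],[0.2015,-0.003,-0.136,0],[0.2015,-0.003,-0.136,0],[0.2015,-0.003,-0.136,0],[0.2015,-0.003,-0.136,0]]'
python3 -m creep '[[0,0,0.01,0],[0,0,0.018,0],[0,0,0.024,0],[0,0,0.028,0],[0,0,0.032,0],[0,0,0.036,0],[0,0,0.036,0],[0,0,0.036,0]]';python3 snap.py wrist w27 220 140 420 290
```

```text
clock: 43.25
ee_pos: [530.1, 45.9, 120.2]
ee_rot: [0.376, 0.927, -0.0, 0.0]
ft_force: [-0.2, -0.2, -0.1]
width: 41.4
clock: 43.92
ee_pos: [529.5, 46.8, 84.1]
ee_rot: [0.375, 0.927, -0.0, -0.0]
ft_force: [0.1, 0.2, 0.3]
width: 41.4
scale 4.0
tcp [529.7  46.8  84.3] yaw 135.89 tiltz [ 0. -0. -1.] shift m [0. 0. 0.]
```

View pics/w27.png

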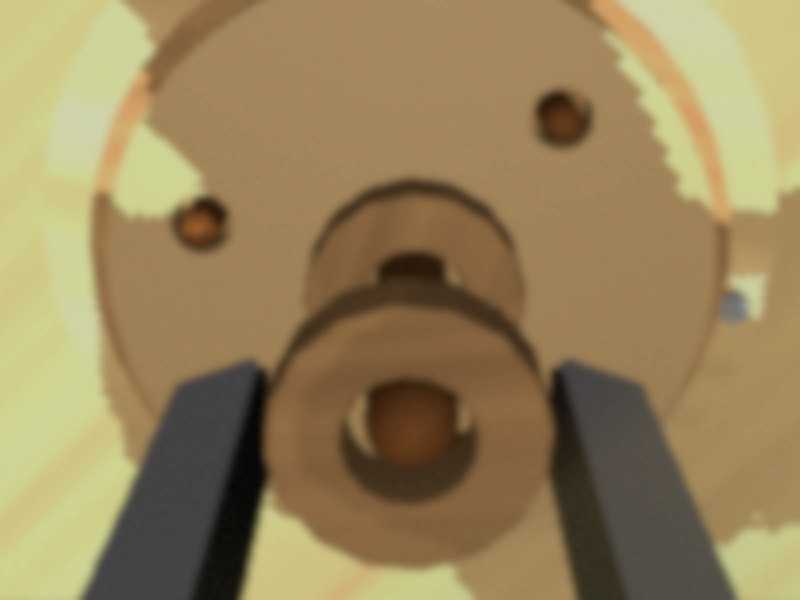

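```bash
python3 -m creep '[[0.0005,0.0003,0.008,0],[0.0005,0.0003,0.016,0],[0.0005,0.0003,0.026,0],[0.0005,0.0003,0.036,0],[0.0005,0.0003,0.043,0],[0.0005,0.0003,0.047,0],[0.0005,0.0003,0.047,0],[0.0005,0.0003,0.047,0],[0.0005,0.0003,0.047,0]]'
python3 -m creep '[[0,0,0.001,0],[0,0,0.001,0],[0,0,0.001,0],[0,0,0.001,0],[0,0,0.001,0],[0,0,0.001,0],[0,0,0.001,0],[0,0,0.001,0]]' 0.35
python3 - <<'E'
from h import *
to(647,-196,85)
E
```

```text
clock: 44.72
ee_pos: [529.7, 47.3, 37.5]
ee_rot: [0.376, 0.927, 0.0, 0.0]
ft_force: [-0.8, 0.5, -0.0]
width: 41.1
clock: 45.38
ee_pos: [529.4, 47.4, 36.3]
ee_rot: [0.375, 0.927, 0.0, 0.0]
ft_force: [-0.1, -1.0, -0.2]
width: 60.5
tcp [529.4  47.4  36.3] yaw 135.89 tiltz [ 0.  0. -1.] shift m [-0.2538 -0.0929 -0.0487]
```

```bash
python3 -m creep '[[0,0,-0.03,0],[0,0,-0.06,0],[0,0,-0.095,0],[0,0,-0.12,0],[-0.03,-0.011,-0.124,0],[-0.065,-0.024,-0.124,0],[-0.1,-0.037,-0.124,0],[-0.135,-0.05,-0.124,0],[-0.17,-0.062,-0.124,0],[-0.205,-0.075,-0.124,0],[-0.235,-0.086,-0.1,0],[-0.253,-0.093,-0.075,0],[-0.253,-0.093,-0.05,0],[-0.253,-0.093,-0.05,0],[-0.253,-0.093,-0.05,0],[-0.253,-0.093,-0.05,0],[-0.253,-0.093,-0.05,0]]'
python3 snap.py wrist w28; python3 snap.py side s28 220 130 460 310
python3 - <<'E'
from h import *
import pickle
f=pickle.load(open("w28.pkl","rb"))
a=f["pixels"][150:250,260:400];cv2.imwrite("pics/w28r.png",cv2.convertScaleAbs(cv2.resize(a,None,fx=5,fy=5,interpolation=cv2.INTER_CUBIC),alpha=1.6))
E
```

```text
clock: 46.8
ee_pos: [647.6, -194.7, 88.2]
ee_rot: [0.375, 0.927, 0.0, 0.001]
ft_force: [0.2, -0.4, 0.8]
width: 61.0
tcp [ 647.6 -194.8   88.3] yaw 135.98 tiltz [ 0.003 -0.    -1.   ] shift m [0. 0. 0.]
scale 3.3333333333333335
tcp [ 647.5 -194.9   88.2] yaw 135.97 tiltz [ 0.003 -0.    -1.   ] shift m [0. 0. 0.]
```

View pics/w28r.png

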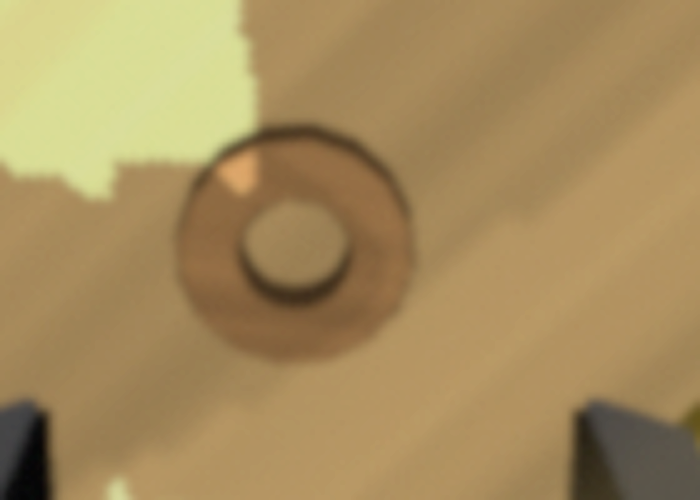

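View pics/s28.png

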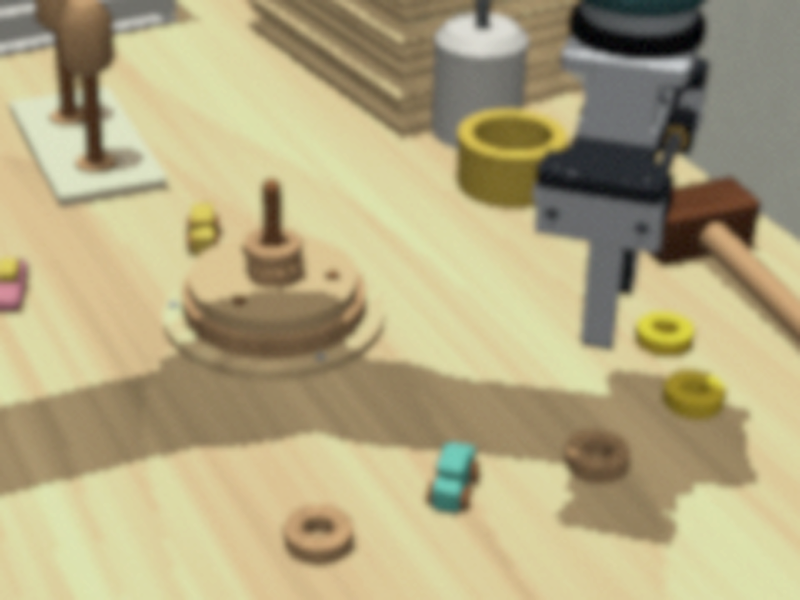

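```bash
python3 rings.py w28 319,199.4
```

```text
319,199.4 world [ 645.4 -196.3   14. ] tool [ 0.7 -2.6 74.2] bias-corrected x -1.8
```

```bash
python3 -m creep '[[-0.002,-0.0025,0.03,0],[-0.002,-0.0025,0.06,0],[-0.002,-0.0025,0.085,0],[-0.002,-0.0025,0.095,0],[-0.002,-0.0025,0.101,0],[-0.002,-0.0025,0.101,0],[-0.002,-0.0025,0.101,0],[-0.002,-0.0025,0.101,0]]'
python3 -m creep '[[0,0,0,0],[0,0,0,0],[0,0,0,0],[0,0,0,0],[0,0,0,0],[0,0,0,0],[0,0,0,0],[0,0,0,0],[0,0,0,0]]' 0.9
python3 snap.py wrist w29 220 140 420 290
python3 - <<'E'
from h import *
to(529.7,47.2,121)
E
```

```text
clock: 47.57
ee_pos: [647.5, -199.2, -12.9]
ee_rot: [0.375, 0.927, 0.0, 0.002]
ft_force: [0.3, -0.3, 0.4]
width: 61.2
clock: 48.32
ee_pos: [646.5, -198.7, -14.1]
ee_rot: [0.375, 0.927, 0.0, 0.0]
ft_force: [-0.6, 0.6, 5.7]
width: 41.3
scale 4.0
tcp [ 646.5 -198.7  -14.1] yaw 135.90 tiltz [ 0.001 -0.    -1.   ] shift m [0. 0. 0.]
tcp [ 646.5 -198.7  -14.1] yaw 135.90 tiltz [ 0.001 -0.    -1.   ] shift m [ 0.2549  0.0954 -0.1352]
```

View pics/w29.png

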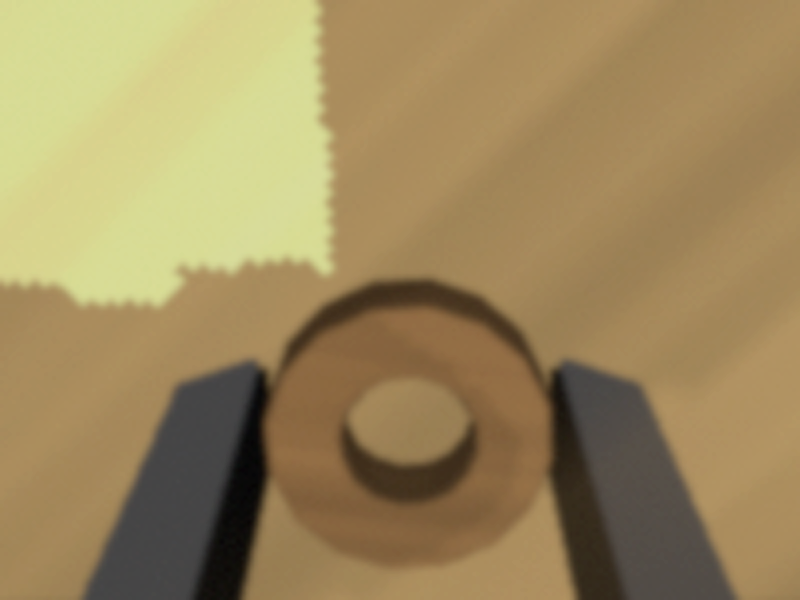

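```bash
python3 -m creep '[[0,0,-0.01,0],[0,0,-0.03,0],[0,0,-0.07,0],[0,0,-0.11,0],[0.015,0.005,-0.135,0],[0.05,0.019,-0.135,0],[0.085,0.032,-0.135,0],[0.12,0.045,-0.135,0],[0.155,0.058,-0.135,0],[0.19,0.071,-0.135,0],[0.22,0.083,-0.135,0],[0.245,0.092,-0.135,0],[0.255,0.0955,-0.135,0],[0.255,0.0955,-0.135,0],[0.255,0.0955,-0.135,0],[0.255,0.0955,-0.135,0],[0.255,0.0955,-0.135,0],[0.255,0.0955,-0.135,0],[0.255,0.0955,-0.135,0]]'
python3 -m creep '[[0,0,0.01,0],[0,0,0.018,0],[0,0,0.024,0],[0,0,0.028,0],[0,0,0.032,0],[0,0,0.036,0],[0,0,0.036,0],[0,0,0.036,0]]';python3 snap.py wrist w30 220 140 420 290
```

```text
clock: 49.95
ee_pos: [529.8, 46.1, 120.2]
ee_rot: [0.376, 0.926, -0.0, 0.0]
ft_force: [0.4, -0.2, -0.1]
width: 41.0
clock: 50.62
ee_pos: [529.3, 47.4, 84.1]
ee_rot: [0.375, 0.927, -0.0, -0.0]
ft_force: [0.6, -0.7, -0.9]
width: 41.1
scale 4.0
tcp [529.5  47.4  84.3] yaw 135.90 tiltz [ 0.  0. -1.] shift m [0. 0. 0.]
```

View pics/w30.png

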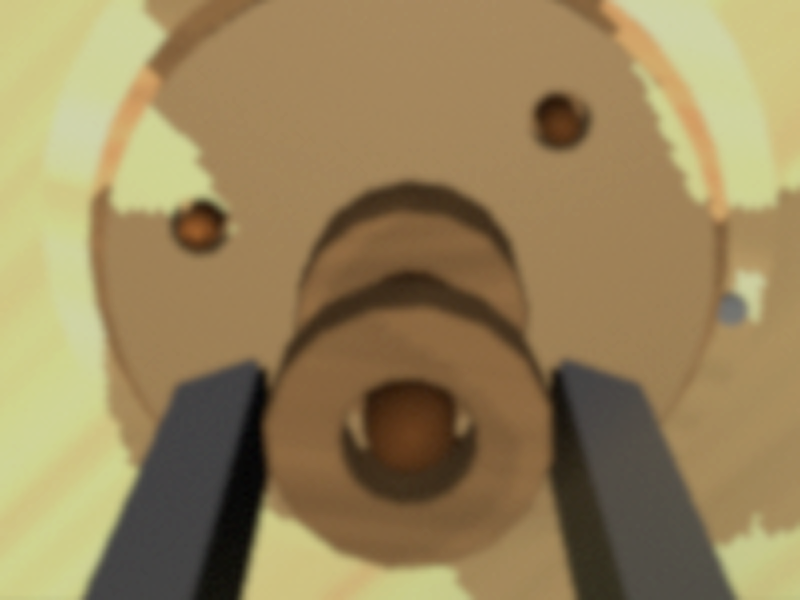

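```bash
python3 -m creep '[[0,0,0.008,0],[0,0,0.016,0],[0,0,0.024,0],[0,0,0.029,0],[0,0,0.032,0],[0,0,0.032,0],[0,0,0.032,0],[0,0,0.032,0]]'
python3 -m creep '[[0,0,0.001,0],[0,0,0.001,0],[0,0,0.001,0],[0,0,0.001,0],[0,0,0.001,0],[0,0,0.001,0],[0,0,0.001,0],[0,0,0.001,0]]' 0.35
python3 - <<'E'
from h import *
to(458.5,-188.5,87)
E
```

```text
clock: 51.33
ee_pos: [529.6, 47.3, 52.4]
ee_rot: [0.375, 0.927, 0.0, 0.0]
ft_force: [-1.0, 0.5, 0.6]
width: 40.9
clock: 52.0
ee_pos: [529.4, 47.4, 51.3]
ee_rot: [0.375, 0.927, 0.0, 0.0]
ft_force: [-0.9, 0.7, 0.0]
width: 60.9
tcp [529.4  47.4  51.3] yaw 135.90 tiltz [ 0.  0. -1.] shift m [-0.1133 -0.2188 -0.0357]
```

```bash
python3 -m creep '[[0,0,-0.03,0],[0,0,-0.06,0],[0,0,-0.09,0],[0,0,-0.11,0],[-0.014,-0.028,-0.11,0],[-0.03,-0.058,-0.11,0],[-0.047,-0.09,-0.11,0],[-0.064,-0.123,-0.11,0],[-0.08,-0.155,-0.11,0],[-0.095,-0.184,-0.09,0],[-0.107,-0.207,-0.065,0],[-0.113,-0.219,-0.036,0],[-0.113,-0.219,-0.036,0],[-0.113,-0.219,-0.036,0],[-0.113,-0.219,-0.036,0],[-0.113,-0.219,-0.036,0],[-0.113,-0.219,-0.036,0]]'
python3 snap.py wrist w31; python3 snap.py side s31 220 130 460 310
python3 - <<'E'
from h import *
import pickle
f=pickle.load(open("w31.pkl","rb"))
a=f["pixels"][150:250,260:400];cv2.imwrite("pics/w31r.png",cv2.convertScaleAbs(cv2.resize(a,None,fx=5,fy=5,interpolation=cv2.INTER_CUBIC),alpha=1.6))
E
```

```text
clock: 53.42
ee_pos: [459.6, -187.5, 88.4]
ee_rot: [0.374, 0.927, 0.0, 0.001]
ft_force: [0.1, -0.2, -0.7]
width: 61.5
tcp [ 459.4 -187.6   88.3] yaw 136.03 tiltz [ 0.002 -0.    -1.   ] shift m [0. 0. 0.]
scale 3.3333333333333335
tcp [ 459.2 -187.7   88.1] yaw 136.01 tiltz [ 0.002 -0.    -1.   ] shift m [0. 0. 0.]
```

View pics/w31r.png

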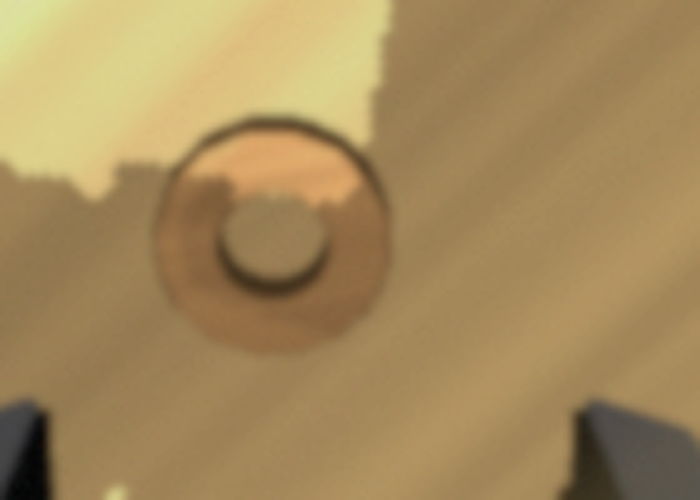

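View pics/s31.png

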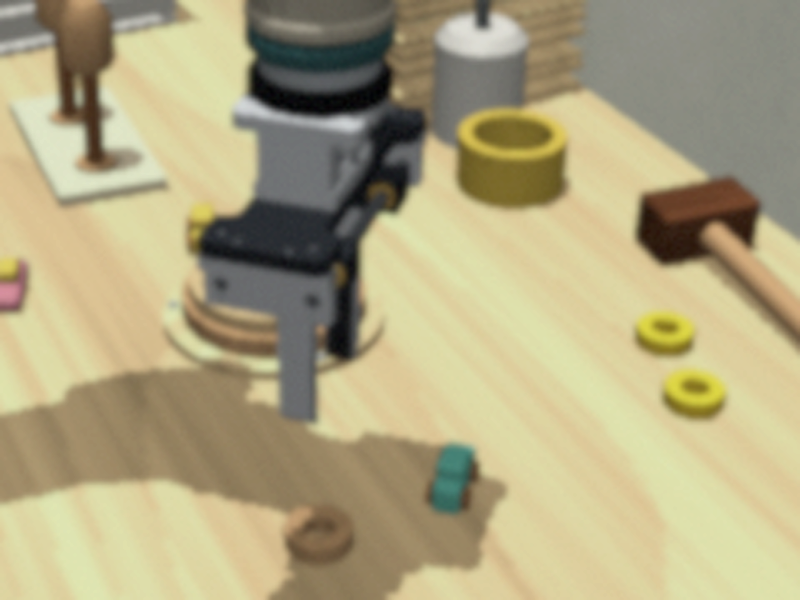

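```bash
python3 rings.py w31 314.2,198.1; python3 -m creep '[[-0.001,-0.0063,0.03,0],[-0.001,-0.0063,0.06,0],[-0.001,-0.0063,0.085,0],[-0.001,-0.0063,0.095,0],[-0.001,-0.0063,0.1,0],[-0.001,-0.0063,0.1,0],[-0.001,-0.0063,0.1,0],[-0.001,-0.0063,0.1,0]]'
python3 -m creep '[[0,0,0,0],[0,0,0,0],[0,0,0,0],[0,0,0,0],[0,0,0,0],[0,0,0,0],[0,0,0,0],[0,0,0,0],[0,0,0,0]]' 0.9
python3 snap.py wrist w32 220 140 420 290
python3 - <<'E'
from h import *
to(529.5,47.3,121)
E
```

```text
314.2,198.1 world [ 453.6 -191.2   14. ] tool [ 1.6 -6.5 74.1] bias-corrected x -0.9
clock: 54.18
ee_pos: [455.5, -194.1, -11.5]
ee_rot: [0.375, 0.927, -0.0, 0.001]
ft_force: [0.5, -0.7, 0.7]
width: 60.9
clock: 54.93
ee_pos: [454.8, -193.7, -12.3]
ee_rot: [0.375, 0.927, 0.0, 0.0]
ft_force: [-0.4, -0.3, 6.3]
width: 40.6
scale 4.0
tcp [ 454.9 -193.8  -12.3] yaw 135.90 tiltz [ 0.001  0.    -1.   ] shift m [0. 0. 0.]
tcp [ 454.9 -193.8  -12.3] yaw 135.90 tiltz [ 0.001  0.    -1.   ] shift m [ 0.1141  0.2251 -0.1332]
```

View pics/w32.png

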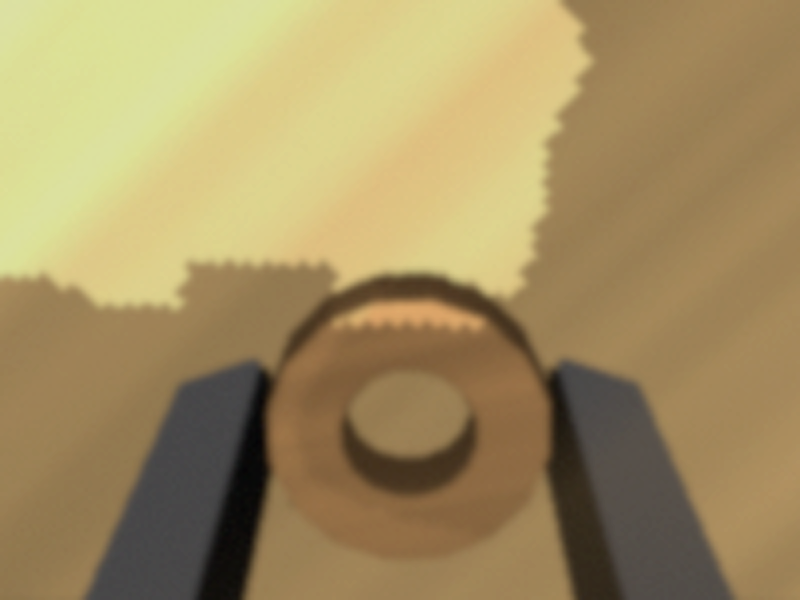

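```bash
python3 -m creep '[[0,0,-0.01,0],[0,0,-0.03,0],[0,0,-0.07,0],[0,0,-0.11,0],[0.006,0.012,-0.134,0],[0.023,0.045,-0.135,0],[0.04,0.078,-0.135,0],[0.056,0.11,-0.135,0],[0.072,0.142,-0.135,0],[0.088,0.173,-0.135,0],[0.1,0.198,-0.135,0],[0.11,0.217,-0.135,0],[0.1137,0.2253,-0.135,0],[0.1137,0.2253,-0.135,0],[0.1137,0.2253,-0.135,0],[0.1137,0.2253,-0.135,0],[0.1137,0.2253,-0.135,0],[0.1137,0.2253,-0.135,0],[0.1137,0.2253,-0.135,0]]'
python3 -m creep '[[0,0,0.01,0],[0,0,0.018,0],[0,0,0.024,0],[0,0,0.028,0],[0,0,0.032,0],[0,0,0.036,0],[0,0,0.036,0],[0,0,0.036,0]]';python3 snap.py wrist w33 220 140 420 290
```

```text
clock: 56.57
ee_pos: [529.4, 46.1, 122.4]
ee_rot: [0.376, 0.926, -0.0, -0.0]
ft_force: [-0.4, 1.0, 0.9]
width: 40.4
clock: 57.23
ee_pos: [529.5, 47.1, 86.1]
ee_rot: [0.375, 0.927, -0.0, -0.0]
ft_force: [0.8, 1.0, 0.7]
width: 40.3
scale 4.0
tcp [529.7  47.2  86.3] yaw 135.90 tiltz [ 0. -0. -1.] shift m [0. 0. 0.]
```

View pics/w33.png

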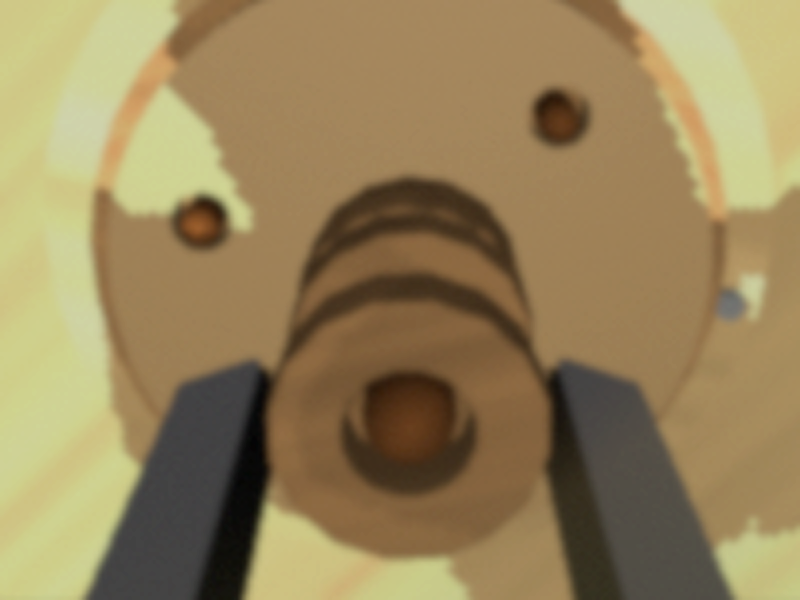

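```bash
python3 -m creep '[[0,0,0.005,0],[0,0,0.01,0],[0,0,0.014,0],[0,0,0.017,0],[0,0,0.0185,0],[0,0,0.0185,0],[0,0,0.0185,0],[0,0,0.0185,0]]'
python3 -m creep '[[0,0,0.001,0],[0,0,0.001,0],[0,0,0.001,0],[0,0,0.001,0],[0,0,0.001,0],[0,0,0.001,0],[0,0,0.001,0],[0,0,0.001,0]]' 0.35
python3 -m creep '[[0,0,-0.03,0],[0,0,-0.06,0],[0,0,-0.1,0],[0,0,-0.14,0],[-0.035,-0.01,-0.15,0],[-0.07,-0.02,-0.15,0],[-0.1,-0.04,-0.15,0],[-0.1,-0.07,-0.15,0],[-0.1,-0.1,-0.15,0],[-0.1,-0.1,-0.15,0],[-0.1,-0.1,-0.15,0],[-0.1,-0.1,-0.15,0],[-0.1,-0.1,-0.15,0]]' 0
python3 snap.py wrist w34; python3 snap.py side s34 180 100 440 295;python3 snap.py top t34
```

```text
clock: 57.95
ee_pos: [529.8, 47.2, 67.9]
ee_rot: [0.375, 0.927, 0.0, 0.0]
ft_force: [0.4, 0.6, -0.0]
width: 40.7
clock: 58.62
ee_pos: [529.6, 47.2, 66.8]
ee_rot: [0.375, 0.927, 0.0, 0.0]
ft_force: [-0.1, -0.1, -0.5]
width: 61.1
clock: 59.7
ee_pos: [532.6, -92.8, 216.7]
ee_rot: [0.374, 0.927, 0.0, 0.0]
ft_force: [0.5, -0.3, -0.7]
width: 94.2
tcp [532.6 -92.8 216.6] yaw 136.04 tiltz [ 0.  0. -1.] shift m [0. 0. 0.]
scale 3.076923076923077
tcp [532.5 -92.9 216.6] yaw 136.03 tiltz [ 0.  0. -1.] shift m [0. 0. 0.]
tcp [532.4 -93.1 216.6] yaw 136.02 tiltz [-0.  0. -1.] shift m [0. 0. 0.]
```

View pics/w34.png

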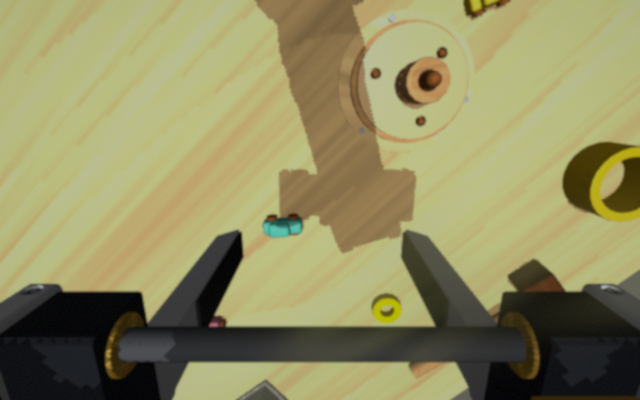

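View pics/s34.png

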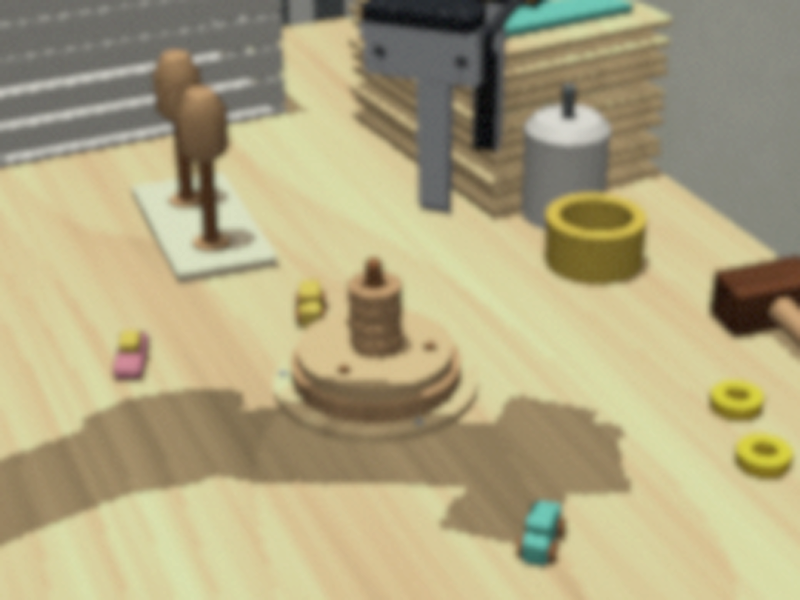

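View pics/t34.png

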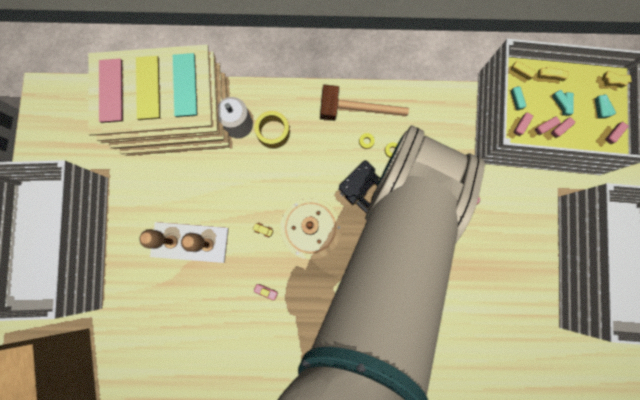

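```bash
python3 - <<'E'
from h import *
import pickle
f=pickle.load(open("w34.pkl","rb"));C=cloud(f)
for u,v in [(390,50),(400,120),(445,110),(455,60)]: print("deck",C[v-1:v+2,u-1:u+2].reshape(-1,3).mean(0).round(1))
for u,v in [(412,70),(428,98),(445,72)]: print("ring",C[v,u].round(1))
f=pickle.load(open("s34.pkl","rb"));C=cloud(f)
for u,v in [(205,85),(185,60),(205,100)]: print(C[100+int(v/3.077),180+int(u/3.077)].round(1))
E
```

```text
deck [486.2  52.2  36.3]
deck [540.8   7.7  78. ]
deck [575.6  56.2  36.1]
deck [542.   95.9  36.1]
ring [511.2  43.1  90.8]
ring [540.8  38.2  90.9]
ring [533.7  63.9  90.9]
[562.9 586.8  51. ]
[494.8 404.1 152. ]
[479.4 300.5 154.5]
```

The deck top reads 36 mm on three sides (fully home) and the top ring's face reads 91–92 mm (four rings, fully seated). Both trees stand, so I'm handing in.

```bash
python3 -c "
from rig import env
print(env.sign_off(), env.get_state()['clock'])"
```

```text
the job is handed in; nothing more can be done
the job is handed in; nothing more can be done
```

The carousel set is together and handed in at about 60 s of the 208 s allowed. No force I read went over 7 N.

**What was done**
- **Trees:** both stand upright, one in each tray pocket.
- **Deck:** turned about 23° and lowered fully home over the three studs.
- **Rings:** all four brown rings are stacked on the post. One had been knocked aside before I reached it, so I located it again first. The two yellow look-alikes were left alone.

**Last checks**
- **Deck level:** its top read 36 mm at three points, as expected. A fourth point gave 78 mm because I had picked a pixel on the side of the ring stack, so it says nothing about the deck.
- **Ring stack:** the top face read about 91 mm, against 92 mm expected for four seated rings.
- **Other objects:** trees, tape, cars and boat looked in place in the final side, top and wrist pictures. The pink car by the deck's start spot was mostly hidden in those views, and no positions were measured against the start.

**What disagreed or went wrong**
- **Fingertip position:** the description puts the fingertips 19 mm beyond the reported tool point. The cameras showed them about 15–19 mm behind it, so I worked from what the cameras showed.
- **First tree grasps:** because of that offset, my first try at a tree slipped off the top of its head and a second gripped too high. The tree never tipped; I set it down and took it again lower.
- **Wrist camera:** it read about 2.5 mm off along the tool's x axis, which I corrected for.

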